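Close down the grinder bench: isolate, put the setting blocks away, lock the rack

TASK

Close down the grinding bench: first push the isolator handle fully over from on to off, then slide the storage rack's keeper fully to its unlocked stop and put every steel setting part lying on the bench into its own bay, the one whose label shows its outline. When all of them lie in their bays, slide the keeper fully back to its locked stop; leave the grease tin, the tape and the wrench alone.

Things in the scene. Friction and masses are not known exactly. Their poses are not given: they have to be found in the camera images.
- isolator (a joint): Switch handle of the bench grinder's isolator, hinged along the box's y axis, in rad: 0 = on (handle leaning 0.6 rad to the box's -x side), 1.2 = off (leaning 0.6 rad to its +x side, against the end stop). Starts between 0 and 0.12. A stiff friction hinge (about 3 N at the tip), it stays where it is left.
- isolator_tip (a point): Centre of the black cross-grip at the handle's end: a cylinder 20 mm in diameter, 36 mm long along the box's y, on a 12 mm steel rod. It lies 75 mm from the hinge axis; the hinge axis passes 52 mm above the box's origin.
- isolator_base: Grey isolator box standing fixed on the bench, right of the middle, 100 x 80 x 50 mm (x, y, z). Origin: centre of its underside. Its +x (off) side points to the right, about to world -y (yaw -1.87 to -1.27).
- rack: Fixed dark steel storage rack with five bays side by side along its y axis. Origin: centre of its underside, z up, -x faces the robot. Base plate (x = -79 to +73 mm) 152 x 358 x 6 mm. Two end posts 58 mm high (y = +-173 mm, x = +36 to +52 mm) on its far, +x side carry the keeper bar; the bays are open in front and above.
- keeper (a joint): Keeper bar of the rack, sliding along the rack's +y, in m: 0 = locked (tabs over the bays' middles), 0.033 = unlocked end stop (tabs over the walls between bays). Starts at 0 to 0.005; friction about 4 N, stays where left. Bar 330 mm long at rack x = +36 to +52 mm; five 12 mm wide tabs reach back to rack x = +6 mm; all 60 to 65 mm above the bench, above the parts.
- keeper_grip (a point): Top centre of the keeper's black grip, an upright block 22 x 18 x 26 mm (rack x, y, z) at the middle of the bar, on a 5 mm thick lug behind it at rack x = +60 mm; top 91 mm above the bench, free on all sides above 65 mm.
- vee: A steel V-block: 40 (x) x 32 (y) x 38 mm (z), with a V groove 24 mm wide and 12 mm deep in its top, running along y. 0.2 to 0.4 kg. Origin: centre of its bounding box (half its height above its foot); z is up as found, standing on the bench. May be absent.
- step: A steel step block: a staircase of three steps, 40 (x) x 30 (y) x 38 mm (z); heights 14, 26 and 38 mm above its foot, the low step at +x, each about 13 mm deep; the tallest step spans x = -20 to -6 mm. 0.2 to 0.4 kg. Origin: centre of its bounding box (half its height above its foot); z is up as found, standing on the bench. May be absent.
- tee: A steel T-nut, an upside-down T: foot 40 (x) x 28 (y) x 18 mm (z), with a stem 18 mm wide in x, 28 mm in y, 22 mm high on it; 40 mm high in all. 0.2 to 0.4 kg. Origin: centre of its bounding box (half its height above its foot); z is up as found, standing on the bench. May be absent.
- hex: A steel hexagonal coupling nut standing on end: 36 mm across flats, 41.6 mm across corners, 38 mm high; corners on its +-x, flats facing +-y. A dark round bore mark on top. 0.2 to 0.4 kg. Origin: centre of its bounding box (half its height above its foot); z is up as found, standing on the bench. May be absent.
- round: A steel round stepped rest button: foot 40 mm in diameter and 16 mm high, with a 28 mm diameter hub 24 mm high on it; 40 mm high in all. 0.2 to 0.4 kg. Origin: centre of its bounding box (half its height above its foot); z is up as found, standing on the bench. May be absent.
- bay_vee: The vee part's own bay: open grey tray on the rack, inside 64 (x) x 56 mm (y), floor 3 mm and wall rim 12 mm above its origin; origin: centre of the tray's underside, 6 mm above the bench, axes as the rack's. On a 36 mm flange at its -x side (3 mm high) a white label with the outline of a block with a V notch. The bays' order along the rack changes (66 mm apart).
- bay_step: The step part's own bay: open grey tray on the rack, inside 64 (x) x 56 mm (y), floor 3 mm and wall rim 12 mm above its origin; origin: centre of the tray's underside, 6 mm above the bench, axes as the rack's. On a 36 mm flange at its -x side (3 mm high) a white label with the outline of a three-step staircase. The bays' order along the rack changes (66 mm apart).
- bay_tee: The tee part's own bay: open grey tray on the rack, inside 64 (x) x 56 mm (y), floor 3 mm and wall rim 12 mm above its origin; origin: centre of the tray's underside, 6 mm above the bench, axes as the rack's. On a 36 mm flange at its -x side (3 mm high) a white label with the outline of an upside-down T. The bays' order along the rack changes (66 mm apart).
- bay_hex: The hex part's own bay: open grey tray on the rack, inside 64 (x) x 56 mm (y), floor 3 mm and wall rim 12 mm above its origin; origin: centre of the tray's underside, 6 mm above the bench, axes as the rack's. On a 36 mm flange at its -x side (3 mm high) a white label with the outline of a solid hexagon. The bays' order along the rack changes (66 mm apart).
- bay_round: The round part's own bay: open grey tray on the rack, inside 64 (x) x 56 mm (y), floor 3 mm and wall rim 12 mm above its origin; origin: centre of the tray's underside, 6 mm above the bench, axes as the rack's. On a 36 mm flange at its -x side (3 mm high) a white label with the outline of a disc with a ring round it. The bays' order along the rack changes (66 mm apart).
- grease_tin: Bystander: closed tin of grease, 70 mm in diameter, 65 mm high, standing at the back of the bench. Leave alone.
- tape_roll: Bystander: roll of tape, 100 mm in diameter, 25 mm high, lying at the back. Leave alone.
- wrench: Bystander: open wrench lying in front of the rack, near the robot. Leave alone.
There are look-alikes about, which are no part of the job. Of the things shaped like the isolator_base, the grey one is meant.

How it is judged:
By the outcome, as a careful person would: the job done as asked, in the order asked, and still so for the second after the job is handed in, with the robot touching nothing.
Of vee, step, tee, hex, round only 4 to 5 are there at a start; the rules pass over those that are not, and their reading is None.
At some moment in a run one of vee, step, tee, hex, round may be knocked a few centimetres aside while the robot is not near it.
Once in a run the grip may slacken for a moment while it holds something.
It also fails if it takes over 208 s, if anything falls off the work surface, if the arm or the gripper's body presses on something with over 40 N, if the wrist force passes 120 N, or if a joint passes its speed limit or range.

ROBOT

A 7-joint arm with a two-finger parallel gripper is mounted at the origin on the work surface. World frame = base frame: x ahead of the robot, y to its left, z up, the work surface at z = 0. Lengths are in m, angles in rad, forces in N, time in s.
With the tool pointing down it reaches from about 0.4 to 0.85 m from the base axis. Payload 10.4 kg.
Tool frame: the origin (TCP) lies midway between the tips of the shut fingers; the grasp point (between the pads) lies 19 mm behind it; z points along the fingers, y is the direction in which the jaws open and shut (so a half turn about z gives the same grasp; the last joint's range is limited). The gripper opens to 85 mm and grips with 20 to 120 N. Pads are 22 mm wide; open, the fingers measure 114 mm over their backs; the gripper's body (76 mm by 85 mm) begins 54 mm behind the grasp point. The pads swing forward as they close: fully open they stand 13 mm farther back than shut.
Start: joints at [-1.184, 0.332, -0.065, 1.46, 0.022, 1.35, -0.088], TCP at [0.249, 0.573, 0.231] pointing down, gripper open.
Joint ranges: [-2.6, 2.6], [-0.5, 2.12], [-1.47, 1.34], [0.16, 2.42], [-1.27, 4.41], [0.06, 2.06], [-2.6, 2.6]. Speed limits (rad/s): [2.22, 2.22, 2.79, 2.79, 3.14, 3.14, 3.14].

INTERFACE

Orientations are given as a unit quaternion [x, y, z, w].
In Python, from workcell import get_obs, camera, calibration, hand_in gives the robot as it stands.
- The arm moves only by the shell command python3 -m handwheel 'ROWS' [FORCE]. ROWS is JSON, a list of rows, each an object with "jaw": the finger opening in mm, from 0 to 85.4; "delta_pos": the shift along the tool's x, y, z scaled (see below), a list of three; "turn": the turn about the tool's z scaled (see below). In form: [{"jaw": jaw, "delta_pos": [tx, ty, tz], "turn": turn}, ...]. A call has 1 to 10 rows; each row is the pose to reach, as a shift and turn from the pose commanded when the call began, along the tool's axes at that moment, turning the shorter way round; what a row does not reach only later rows make up. The controller multiplies each number of a shift by 1 m and each number of a turn by pi rad. A row lasts 1/12 s, in which the tool goes at most 41.7 mm and 7.16 degrees, less where a joint would pass 70% of its speed; a pose out of reach is approached as far as the arm can. A call with a number of a shift or a turn outside -1 to 1 is refused whole. A call with a gripper value outside its range is refused whole. The fingers move at their own pace and stop on an object; FORCE is the grip in N (left out, the last holds). Time passes only in rows, so rows that repeat a pose let the fingers close. It gives the time, the measured TCP pose, the force and the opening at its end, in the units of the state.
- get_obs(): the state, without advancing time (a new reading comes with each control period).
- camera(name): name is "scene" or "top"; returns the picture (384x512x3 uint8, red, green, blue); there is no depth.
- calibration(name): a dict with "mtx" (3x3 intrinsics, pixels), "rvec" (rotation vector, rad) and "tvec" (3), from world to camera coordinates, as OpenCV has them. Camera axes: x right, y down, z forward; pixel columns grow to the right and rows downward; lengths in m; the calibration is good to about 2 mm. A picture is of the moment at which its call begins. calibration takes no time and is no camera call.
- hand_in(): hands the job in, once; it reports no verdict.
The state is a dict: "clock": time; "joint_pos": joint angles; "joint_velocities": joint speeds; "tau": joint torques, N m; "position": TCP position; "ee_rot": TCP orientation; "ft_force": force on the tool from outside, world axes, zero at the start; "torque": the same for the moment, N m; "grip_width": opening from 0.0 (shut) to 1.0 (fully open).
Only numpy, scipy, OpenCV 4.12 (cv2) and the standard library are available. Lean on these libraries where they do the work, as an engineer would, in place of code of your own. Each camera call takes 0.05 s, during which the arm holds its last target.

## Working session

There is one attempt and no reset: what is moved stays moved. The work goes in short steps, Python scripts to look and compute and a shell command to move; the robot and the scene stay as the last step left them, time stands still between calls to the robot, and variables do not carry over. Pictures are saved under pics/ and viewed, and the job is handed in when it is done.

```bash
ls; mkdir -p pics; python3 - <<'E'
from workcell import get_obs,camera,calibration
import cv2
o=get_obs();print(o)
for n in("scene","top"):
    im=camera(n);cv2.imwrite(f"pics/{n}0.png",im[:,:,::-1]);c=calibration(n);print(n,c)
E
```

```text
pics
{'clock': 0.0, 'joint_pos': array([-1.18360684,  0.33286915, -0.06468634,  1.46098469,  0.02162944,
        1.34991808, -0.08850729]), 'joint_velocities': array([ 9.08471309e-05,  1.13495463e-05,  7.87132269e-04,  9.31264017e-04,
       -1.08411802e-03, -1.73426544e-03, -3.13574858e-04]), 'tau': array([ 1.11678560e-04, -6.25438571e+01,  4.85648692e-02, -3.91617930e+01,
        1.61250302e-02,  9.37184610e-03, -7.03717592e-05]), 'position': array([0.24887376, 0.57287558, 0.23049691]), 'ee_rot': array([ 2.03460052e-01,  9.79082968e-01, -7.34834160e-04, -9.93258929e-05]), 'ft_force': array([-0.25869057, -0.1145955 ,  0.45673678]), 'torque': array([ 0.00089853,  0.01783318, -0.07876257]), 'grip_width': 0.9969803539786866}
scene {'mtx': array([[364.3657409 ,   0.        , 252.66684144],
       [  0.        , 364.3657409 , 187.30716583],
       [  0.        ,   0.        ,   1.        ]]), 'rvec': array([ 2.44392334,  0.72594096, -0.24981363]), 'tvec': array([-0.42391876, -0.215223  ,  1.17877785])}
top {'mtx': array([[375.10763072,   0.        , 254.22927234],
       [  0.        , 375.10763072, 194.67017517],
       [  0.        ,   0.        ,   1.        ]]), 'rvec': array([ 2.12284306, -2.18237593,  0.18131102]), 'tvec': array([-0.04863459,  0.53140405,  1.18842037])}
```

```bash
python3 - <<'E'
import cv2
for n in("scene","top"):
    im=cv2.imread(f"pics/{n}0.png");cv2.imwrite(f"pics/{n}0b.png",cv2.resize(im,(800,600),interpolation=cv2.INTER_CUBIC))
E
```

```text
(no output)
```

View pics/scene0b.png

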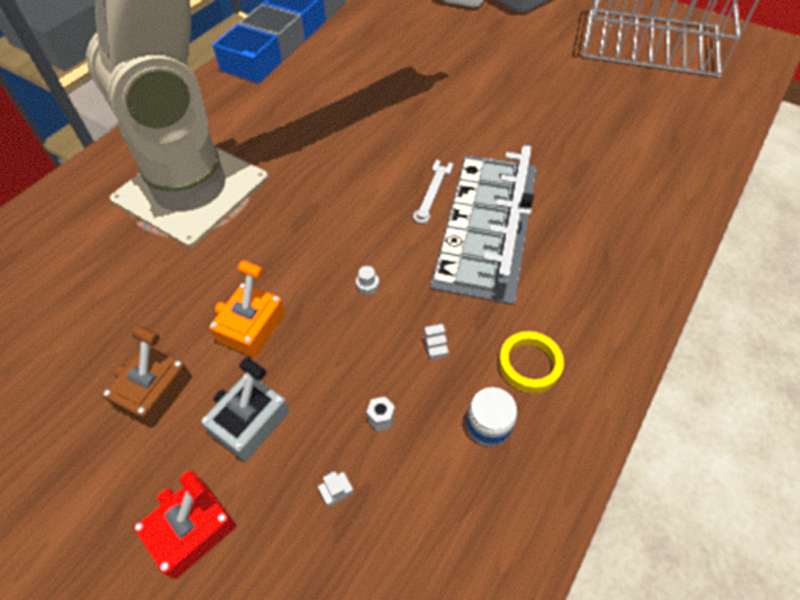

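View pics/top0b.png

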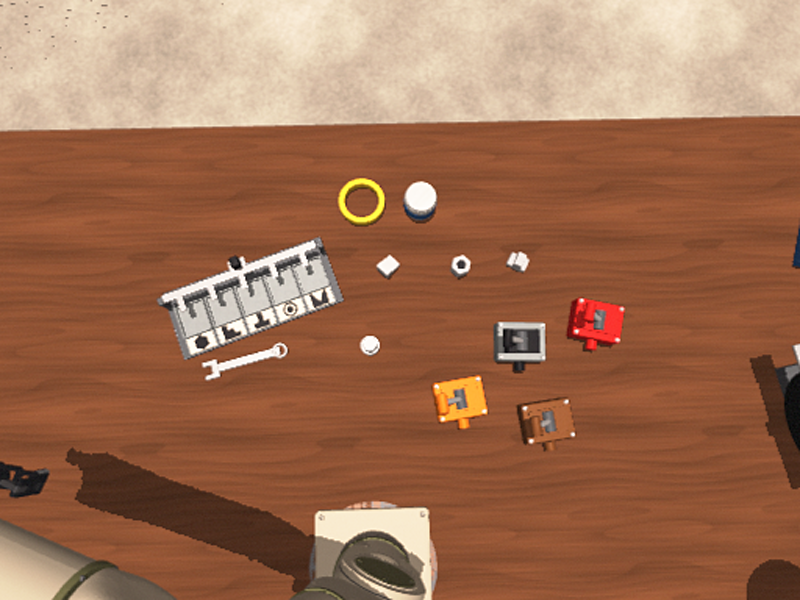

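```bash
cat > h.py <<'E'
import numpy as np,cv2
from workcell import get_obs,camera,calibration
from scipy.spatial.transform import Rotation as R
def ray(n,u,v):
    c=calibration(n);Rm=cv2.Rodrigues(c['rvec'])[0];t=c['tvec']
    d=Rm.T@np.linalg.inv(c['mtx'])@np.array([u,v,1.]);return -Rm.T@t,d
def unp(n,u,v,z):
    o,d=ray(n,u,v);return o+d*(z-o[2])/d[2]
def proj(n,P):
    c=calibration(n);return cv2.projectPoints(np.array(P,float).reshape(-1,3),c['rvec'],c['tvec'],c['mtx'],None)[0].reshape(-1,2)
def snap(n,name):
    im=camera(n)[:,:,::-1].copy();cv2.imwrite(f'pics/{name}.png',im);return im
def crop(im,x0,y0,x1,y1,s,out,grid=10):
    c=cv2.resize(im[y0:y1,x0:x1],None,fx=s,fy=s,interpolation=cv2.INTER_CUBIC)
    for x in range(x0-x0%-grid,x1,grid):
        cv2.line(c,((x-x0)*s,0),((x-x0)*s,5),(0,255,255),1);cv2.putText(c,str(x),((x-x0)*s,14),0,.35,(0,255,255))
    for y in range(y0-y0%-grid,y1,grid):
        cv2.line(c,(0,(y-y0)*s),(5,(y-y0)*s),(0,255,255),1);cv2.putText(c,str(y),(5,(y-y0)*s),0,.35,(0,255,255))
    cv2.imwrite(f'pics/{out}.png',c)
def todelta(P,yaw=None):
    """delta in tool axes from current measured pose to world point P (tcp)"""
    o=get_obs();r=R.from_quat(o['ee_rot']);return r.inv().apply(np.array(P)-o['position'])
E
python3 - <<'E'
from h import *
t=cv2.imread('pics/top0.png');s=cv2.imread('pics/scene0.png')
crop(t,95,145,225,245,6,'t_rack')
crop(t,220,145,350,245,6,'t_parts')
crop(s,270,85,350,200,5,'s_rack')
crop(s,120,225,260,325,5,'s_iso')
E
```

```text
(no output)
```

View pics/t_rack.png

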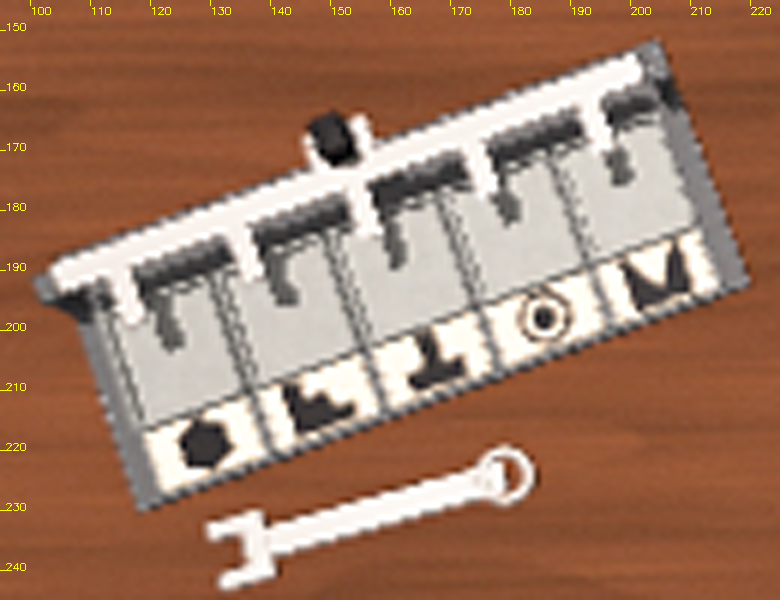

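View pics/t_parts.png

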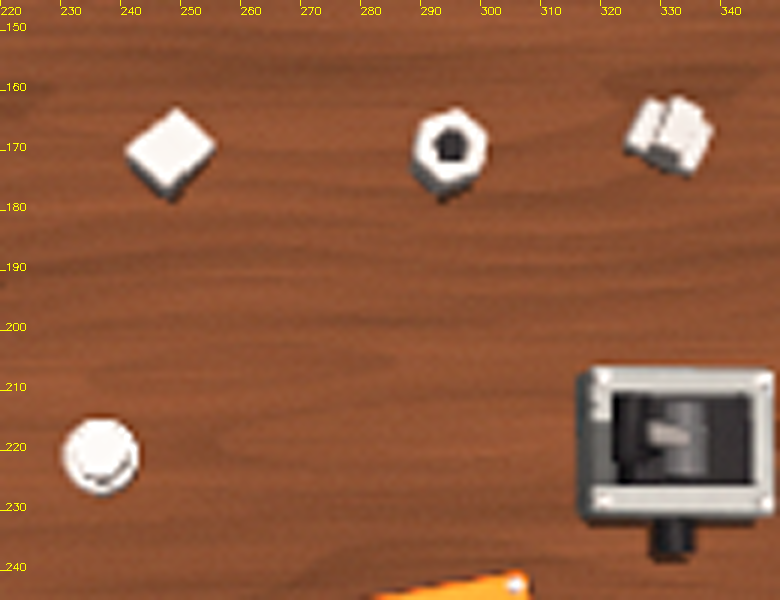

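View pics/s_rack.png

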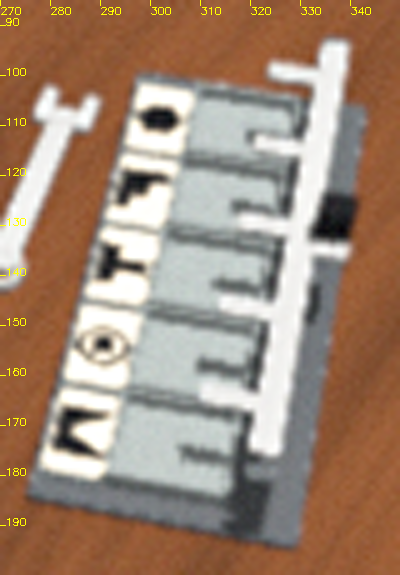

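View pics/s_iso.png

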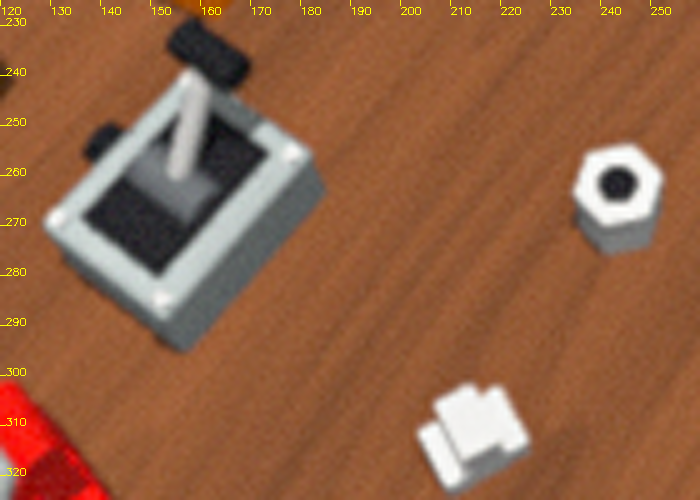

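```bash
python3 - <<'E'
from h import *
from scipy.optimize import least_squares
# rack: (cam,u,v, rack pt)
obs=[('top',118.5,229.5,(-.079,.179,.003)),('top',219.5,192,(-.079,-.179,.003)),
('scene',275.5,184,(-.079,-.179,.003)),('scene',329.5,194.5,(.073,-.179,.003)),('scene',297.3,99,(-.079,.179,.006))]
def f(p):
    c,s=np.cos(p[2]),np.sin(p[2]);r=[]
    for n,u,v,q in obs:
        P=[p[0]+c*q[0]-s*q[1],p[1]+s*q[0]+c*q[1],q[2]];r+=list(proj(n,P)[0]-(u,v))
    return r
s=least_squares(f,[.6,.3,.3]);print(s.x,np.round(s.fun,1))
p=s.x;np.save('rack.npy',p)
def toR(P):
    c,s_=np.cos(p[2]),np.sin(p[2]);d=P[:2]-p[:2];return np.round([1000*(c*d[0]+s_*d[1]),1000*(-s_*d[0]+c*d[1])],1)
# label/floor line, grip top etc
for n,u,v,z,l in [('top',119,217,.009,'label far edge +y'),('top',208.5,184,.009,'label far edge -y'),('scene',310,101,.009,'hex label far corner'),
 ('top',150,167,.091,'grip top'),('scene',336.5,125,.091,'grip top'),('top',104,190,.065,'bar left end c'),('top',200.5,157,.065,'bar right end'),('scene',336,93,.065,'bar end+'),('scene',324,175.5,.065,'bar end-'),
 ('top',117,198,.065,'tab tip'),('top',137,191,.065,'tab2'),('scene',305,163,.065,'tab'),('scene',309,145,.065,'tab'),
 ('top',129,219,.009,'hexlabel'),('top',148,212.5,.009,'step'),('top',166,206,.009,'tee'),('top',185.5,198,.009,'round'),('top',204,191.5,.009,'vee')]:
    P=unp(n,u,v,z);print(l,n,np.round(P,3),toR(P))
for l,n,u,v,z in [('step','top',248,169,.038),('hex','top',295,169.5,.038),('hex','scene',242.5,261.5,.038),('round','top',236.5,219.5,.04),('tee stemtop','top',331,168,.04),
 ('tip top cam','top',322.5,218,.114),('tip scene','scene',159.5,236,.114),]:
    print(l,n,np.round(unp(n,u,v,z),4))
for (u,v) in [(318.5,206.5),(348.5,206.5),(348.5,230),(318.5,230)]: print('box top',unp('top',u,v,.05))
for (u,v) in [(153,241),(183,256),(156,290),(128.5,270)]: print('box scene',unp('scene',u,v,.05))
E
```

```text
[0.56434879 0.24666511 0.33870086] [-0.3  0.1  0.3 -0.5 -0.3  0.1  0.  -0.   0.1 -0.4]
label far edge +y top [0.472 0.386 0.009] [-41.3 161.8]
label far edge -y top [0.575 0.089 0.009] [ -42.5 -152.3]
hex label far corner scene [0.473 0.398 0.009] [-36.2 173.6]
grip top top [0.619 0.264 0.091] [57.6 -1.6]
grip top scene [0.618 0.264 0.091] [56.8 -1.1]
bar left end c top [0.554 0.416 0.065] [ 46.4 163.4]
bar right end top [0.654 0.108 0.065] [  39.  -160.6]
bar end+ scene [0.548 0.415 0.065] [ 40.9 164.5]
bar end- scene [0.664 0.106 0.065] [  47.2 -166.1]
tab tip top [0.527 0.374 0.065] [  7.1 132.9]
tab2 top [0.548 0.311 0.065] [ 6.  66.6]
tab scene [0.602 0.116 0.065] [  -8.1 -135.9]
tab scene [0.58  0.179 0.065] [ -7.7 -69.4]
hexlabel top [0.464 0.353 0.009] [-59.4 133.2]
step top [0.484 0.29  0.009] [-61.3  67.8]
tee top [0.504 0.231 0.009] [-62.    5.2]
round top [0.529 0.166 0.009] [-59.8 -64.3]
vee top [0.55  0.104 0.009] [ -61.1 -129.5]
step top [ 0.6167 -0.0452  0.038 ]
hex top [ 0.6111 -0.2012  0.038 ]
hex scene [ 0.6128 -0.2019  0.038 ]
round top [ 0.4501 -0.0035  0.04  ]
tee stemtop top [ 0.6127 -0.3209  0.04  ]
tip top cam top [ 0.4412 -0.2683  0.114 ]
tip scene scene [ 0.4451 -0.2779  0.114 ]
box top [ 0.48410632 -0.27035116  0.05      ]
box top [ 0.48147681 -0.36803628  0.05      ]
box top [ 0.40549773 -0.36298151  0.05      ]
box top [ 0.40820661 -0.26621289  0.05      ]
box scene [ 0.40648946 -0.27937189  0.05      ]
box scene [ 0.49193208 -0.2701731   0.05      ]
box scene [ 0.49374897 -0.36545943  0.05      ]
box scene [ 0.40930276 -0.36485633  0.05      ]
```

```bash
cat >> h.py <<'E'
def plan(*tg):
    """tg: (x,y,z,yaw_of_tool_y deg or None) ; print deltas"""
    o=get_obs();r=R.from_quat(o['ee_rot']);m=r.as_matrix();y0=np.degrees(np.arctan2(m[1,1],m[0,1]))
    print('now',np.round(o['position'],4),'yaw',round(y0,1),'tilt',round(np.degrees(np.arccos(-m[2,2])),2),'t',round(o['clock'],2),'F',np.round(o['ft_force'],1),'g',round(o['grip_width']*85.4,1),'j',np.round(o['joint_pos'],2))
    for t in tg:
        d=r.inv().apply(np.array(t[:3])-o['position']);tu=0
        if t[3] is not None:
            a=t[3]-y0; a=(a+90)%180-90; tu=-a/180
        print(t,'->',np.round(d,4),'turn',round(tu,4))
E
python3 - <<'E'
from h import *
plan((.50,.15,.24,20),(.447,-.22,.24,0))
E
```

```text
now [0.2489 0.5729 0.2306] yaw 66.5 tilt 0.07 t 0.1 F [-0.1 -0.3 -0.2] g 85.5 j [-1.18  0.33 -0.06  1.46  0.02  1.35 -0.09]
(0.5, 0.15, 0.24, 20) -> [-0.3988 -0.2879 -0.009 ] turn 0.2585
(0.447, -0.22, 0.24, 0) -> [-0.4976 -0.6484 -0.0086] turn 0.3696
```

```bash
python3 -m handwheel '[{"jaw":0,"delta_pos":[-0.4,-0.288,-0.009],"turn":0.26},{"jaw":0,"delta_pos":[-0.4,-0.288,-0.009],"turn":0.26},{"jaw":0,"delta_pos":[-0.4,-0.288,-0.009],"turn":0.26},{"jaw":0,"delta_pos":[-0.4,-0.288,-0.009],"turn":0.26},{"jaw":0,"delta_pos":[-0.4,-0.288,-0.009],"turn":0.26},{"jaw":0,"delta_pos":[-0.4,-0.288,-0.009],"turn":0.26},{"jaw":0,"delta_pos":[-0.4,-0.288,-0.009],"turn":0.26},{"jaw":0,"delta_pos":[-0.4,-0.288,-0.009],"turn":0.26},{"jaw":0,"delta_pos":[-0.4,-0.288,-0.009],"turn":0.26},{"jaw":0,"delta_pos":[-0.4,-0.288,-0.009],"turn":0.26}]' 30; python3 -c "
from h import *
plan((.447,-.22,.24,0),(.447,-.22,.1,0))"
```

```text
clock: 0.93
position: [0.4626, 0.2133, 0.2389]
ee_rot: [0.576, 0.818, 0.0, -0.0]
ft_force: [-0.1, 0.1, 0.2]
grip_width: -0.0
now [0.4626 0.2133 0.2389] yaw 19.7 tilt 0.01 t 0.93 F [-0.1  0.1  0.2] g -0.0 j [-0.8   0.06  0.29  1.77 -0.02  1.31 -0.16]
(0.447, -0.22, 0.24, 0) -> [-0.4026 -0.1609 -0.0012] turn 0.1096
(0.447, -0.22, 0.1, 0) -> [-0.4026 -0.1609  0.1388] turn 0.1096
```

```bash
python3 -m handwheel '[{"jaw":0,"delta_pos":[-0.4,-0.16,0],"turn":0.11},{"jaw":0,"delta_pos":[-0.4,-0.16,0],"turn":0.11},{"jaw":0,"delta_pos":[-0.4,-0.16,0],"turn":0.11},{"jaw":0,"delta_pos":[-0.4,-0.16,0],"turn":0.11},{"jaw":0,"delta_pos":[-0.4,-0.16,0],"turn":0.11},{"jaw":0,"delta_pos":[-0.4,-0.16,0],"turn":0.11},{"jaw":0,"delta_pos":[-0.4,-0.16,0],"turn":0.11},{"jaw":0,"delta_pos":[-0.4,-0.16,0],"turn":0.11},{"jaw":0,"delta_pos":[-0.4,-0.16,0],"turn":0.11},{"jaw":0,"delta_pos":[-0.4,-0.16,0],"turn":0.11}]' ; python3 -c "
from h import *
plan((.447,-.22,.24,0),(.447,-.22,.1,0))"
```

```text
clock: 1.77
position: [0.4462, -0.203, 0.239]
ee_rot: [0.708, 0.707, 0.0, 0.0]
ft_force: [1.5, 0.5, 0.0]
grip_width: 0.002
now [ 0.4462 -0.203   0.239 ] yaw -0.1 tilt 0.05 t 1.77 F [1.5 0.5 0. ] g 0.2 j [-0.41 -0.    0.75  1.83 -0.    1.31  0.34]
(0.447, -0.22, 0.24, 0) -> [-0.017   0.0008 -0.001 ] turn -0.0004
(0.447, -0.22, 0.1, 0) -> [-0.017   0.0007  0.139 ] turn -0.0004
```

```bash
python3 -m handwheel '[{"jaw":0,"delta_pos":[-0.017,0,0.139],"turn":0},{"jaw":0,"delta_pos":[-0.017,0,0.139],"turn":0},{"jaw":0,"delta_pos":[-0.017,0,0.139],"turn":0},{"jaw":0,"delta_pos":[-0.017,0,0.139],"turn":0},{"jaw":0,"delta_pos":[-0.017,0,0.139],"turn":0},{"jaw":0,"delta_pos":[-0.017,0,0.139],"turn":0}]' ; python3 -c "
from h import *
plan((.447,-.345,.1,0))
crop(snap('top','a1'),280,160,380,260,5,'a1t')
crop(snap('scene','a2'),100,180,240,300,5,'a1s')"
```

```text
clock: 2.27
position: [0.4465, -0.2182, 0.0998]
ee_rot: [0.708, 0.706, -0.001, -0.001]
ft_force: [0.3, -0.2, 0.8]
grip_width: -0.0
now [ 0.4465 -0.2182  0.0998] yaw -0.1 tilt 0.11 t 2.27 F [ 0.3 -0.2  0.8] g -0.0 j [-0.33  0.21  0.77  1.98 -0.17  1.02  0.52]
(0.447, -0.345, 0.1, 0) -> [-0.1268  0.0008 -0.0002] turn -0.0006
```

View pics/a1t.png

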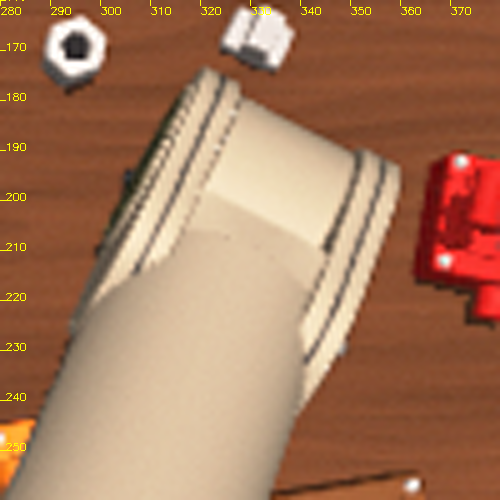

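View pics/a1s.png

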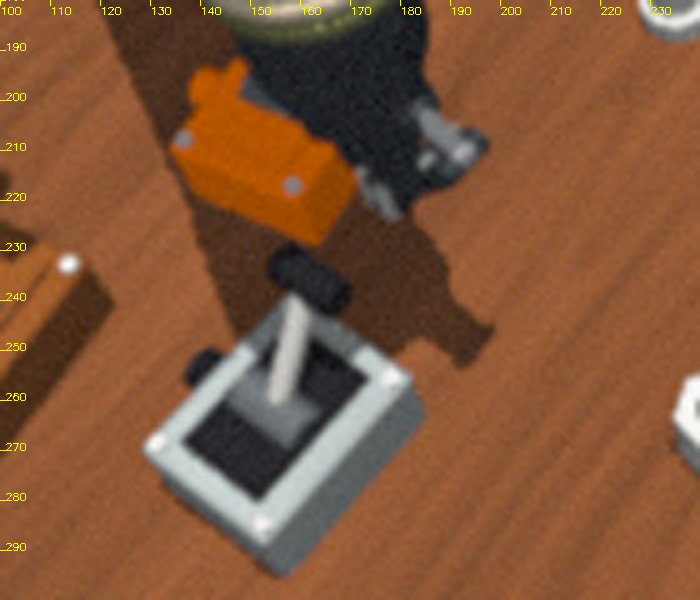

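```bash
python3 -m handwheel '[{"jaw":0,"delta_pos":[-0.02,0,0],"turn":0},{"jaw":0,"delta_pos":[-0.035,0,0],"turn":0},{"jaw":0,"delta_pos":[-0.045,0,0],"turn":0},{"jaw":0,"delta_pos":[-0.055,0,0],"turn":0},{"jaw":0,"delta_pos":[-0.065,0,0],"turn":0},{"jaw":0,"delta_pos":[-0.075,0,0],"turn":0},{"jaw":0,"delta_pos":[-0.085,0,0],"turn":0},{"jaw":0,"delta_pos":[-0.095,0,0],"turn":0},{"jaw":0,"delta_pos":[-0.105,0,0],"turn":0},{"jaw":0,"delta_pos":[-0.105,0,0],"turn":0}]' ; python3 -c "
from h import *
crop(snap('scene','a3'),100,180,240,300,5,'a3s')"
```

```text
clock: 3.2
position: [0.4466, -0.325, 0.1001]
ee_rot: [0.708, 0.706, -0.0, 0.0]
ft_force: [0.9, 1.1, 0.6]
grip_width: -0.001
```

View pics/a3s.png

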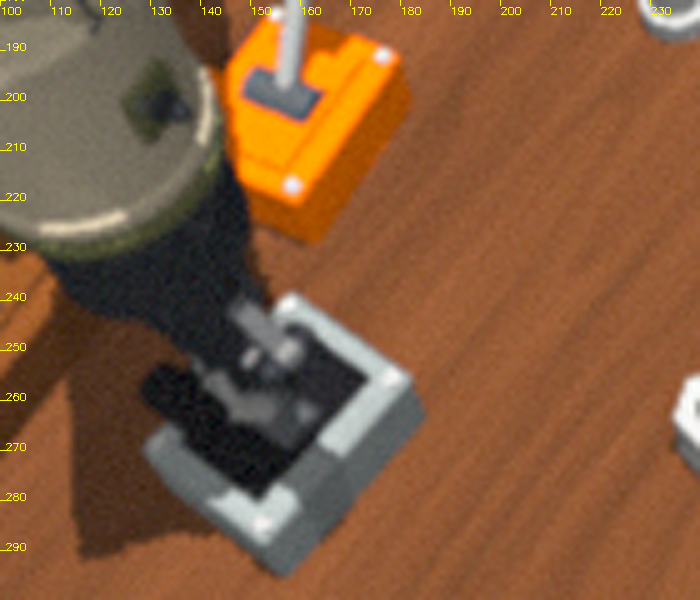

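```bash
python3 -m handwheel '[{"jaw":0,"delta_pos":[-0.004,0,0],"turn":0},{"jaw":0,"delta_pos":[-0.008,0,0],"turn":0},{"jaw":0,"delta_pos":[-0.012,0,0],"turn":0},{"jaw":0,"delta_pos":[-0.012,0,0],"turn":0}]'; python3 -m handwheel '[{"jaw":0,"delta_pos":[-0.003,0,0],"turn":0},{"jaw":0,"delta_pos":[-0.005,0,0],"turn":0},{"jaw":0,"delta_pos":[-0.005,0,0],"turn":0}]'
```

```text
clock: 3.58
position: [0.4469, -0.3349, 0.0998]
ee_rot: [0.708, 0.707, 0.0, -0.0]
ft_force: [-0.1, 4.6, 1.0]
grip_width: -0.004
clock: 3.83
position: [0.447, -0.3357, 0.0993]
ee_rot: [0.707, 0.708, 0.002, -0.004]
ft_force: [-4.0, 21.3, 9.8]
grip_width: -0.0
```

```bash
python3 -m handwheel '[{"jaw":0,"delta_pos":[0.02,0,0],"turn":0},{"jaw":0,"delta_pos":[0.05,0,0],"turn":0},{"jaw":0,"delta_pos":[0.05,0,-0.04],"turn":0},{"jaw":0,"delta_pos":[0.08,0,-0.08],"turn":0},{"jaw":0,"delta_pos":[0.12,0,-0.12],"turn":0},{"jaw":0,"delta_pos":[0.16,0,-0.13],"turn":0},{"jaw":0,"delta_pos":[0.2,0,-0.13],"turn":0},{"jaw":0,"delta_pos":[0.24,0,-0.13],"turn":0},{"jaw":0,"delta_pos":[0.28,0,-0.13],"turn":0},{"jaw":0,"delta_pos":[0.32,0,-0.13],"turn":0}]' ; python3 -c "
from h import *
p=np.load('rack.npy');c,s=np.cos(p[2]),np.sin(p[2])
w=lambda x,y:(p[0]+c*x-s*y,p[1]+s*x+c*y)
print(w(.06,-.001))
plan(w(.058,-.05)+(.22,109.4),w(.058,-.05)+(.075,109.4))
crop(snap('scene','a4'),100,220,240,320,5,'a4s')
crop(snap('top','a5'),280,160,400,260,5,'a4t')"
```

```text
clock: 4.67
position: [0.4474, -0.0312, 0.2308]
ee_rot: [0.708, 0.706, 0.001, 0.001]
ft_force: [1.4, 0.8, -0.1]
grip_width: 0.002
(np.float64(0.6212722797402723), np.float64(0.26565764060762587))
now [ 0.4474 -0.0312  0.2308] yaw -0.1 tilt 0.17 t 4.67 F [ 1.4  0.8 -0.1] g 0.2 j [-0.61 -0.11  0.55  1.93  0.06  1.3  -0.08]
(np.float64(0.6356667453156801), np.float64(0.2187769477714657), 0.22, 109.4) -> [0.2504 0.1876 0.0115] turn 0.3915
(np.float64(0.6356667453156801), np.float64(0.2187769477714657), 0.075, 109.4) -> [0.2504 0.1872 0.1565] turn 0.3915
```

View pics/a4s.png

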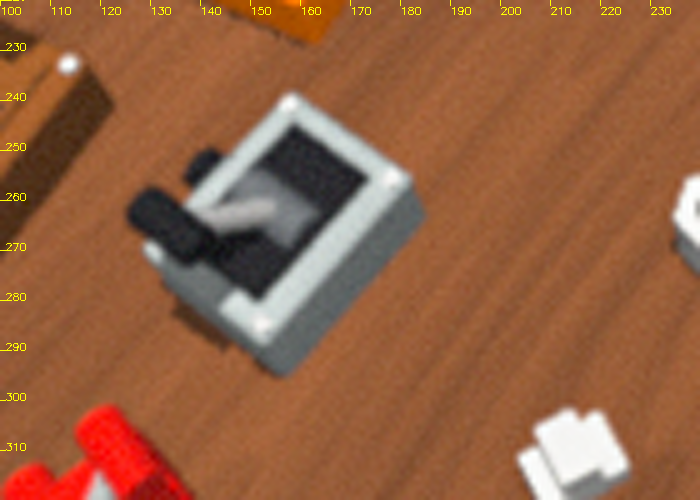

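View pics/a4t.png

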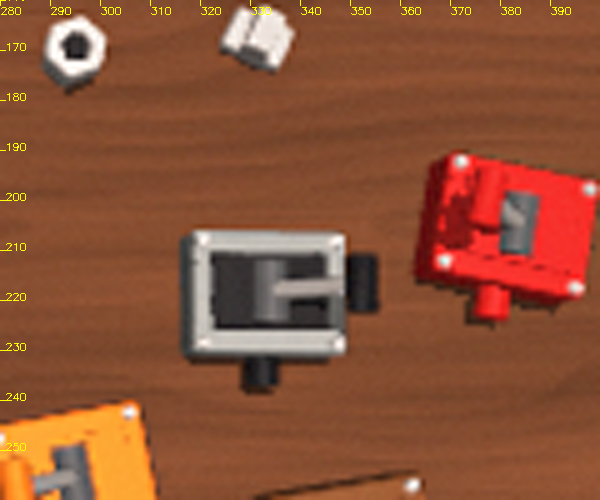

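```bash
python3 -c "
from h import *
print(proj('scene',[(.447,-.36,.114)]),proj('top',[(.447,-.36,.114)]))
p=np.load('rack.npy');c,s=np.cos(p[2]),np.sin(p[2])
w=lambda x,y:(p[0]+c*x-s*y,p[1]+s*x+c*y)
plan(w(.058,-.055)+(.22,19.4),w(.058,-.055)+(.073,19.4))"
```

```text
[[134.12441776 265.65318969]] [[352.18348562 215.29195794]]
now [ 0.4475 -0.0265  0.2301] yaw 0.4 tilt 0.1 t 4.77 F [ 1.  -0.2 -0.6] g 0.1 j [-0.62 -0.1   0.55  1.93  0.05  1.3  -0.08]
(np.float64(0.6373280555004354), np.float64(0.21406101218348017), 0.22, 19.4) -> [0.2392 0.1915 0.0106] turn -0.1055
(np.float64(0.6373280555004354), np.float64(0.21406101218348017), 0.073, 19.4) -> [0.239  0.1913 0.1576] turn -0.1055
```

Handle tip matches the fully-off pose (scene ≈135,264; top ≈352,216). Now to the keeper grip.

```bash
python3 -m handwheel '[{"jaw":0,"delta_pos":[0.239,0.191,0.01],"turn":-0.105},{"jaw":0,"delta_pos":[0.239,0.191,0.01],"turn":-0.105},{"jaw":0,"delta_pos":[0.239,0.191,0.01],"turn":-0.105},{"jaw":0,"delta_pos":[0.239,0.191,0.01],"turn":-0.105},{"jaw":0,"delta_pos":[0.239,0.191,0.01],"turn":-0.105},{"jaw":0,"delta_pos":[0.239,0.191,0.01],"turn":-0.105},{"jaw":0,"delta_pos":[0.239,0.191,0.01],"turn":-0.105},{"jaw":0,"delta_pos":[0.239,0.191,0.01],"turn":-0.105},{"jaw":0,"delta_pos":[0.239,0.191,0.01],"turn":-0.105}]' ; python3 -c "
from h import *
p=np.load('rack.npy');c,s=np.cos(p[2]),np.sin(p[2])
w=lambda x,y:(p[0]+c*x-s*y,p[1]+s*x+c*y)
plan(w(.058,-.055)+(.073,19.4))"
```

```text
clock: 5.52
position: [0.6399, 0.2097, 0.218]
ee_rot: [0.58, 0.814, -0.001, 0.0]
ft_force: [-0.3, 0.1, -0.7]
grip_width: 0.001
now [0.6399 0.2097 0.218 ] yaw 19.1 tilt 0.07 t 5.52 F [-0.3  0.1 -0.7] g 0.1 j [-0.71  0.47  0.47  1.36 -0.21  1.36  0.09]
(np.float64(0.6373280555004354), np.float64(0.21406101218348017), 0.073, 19.4) -> [ 0.0051 -0.0009  0.145 ] turn -0.0019
```

```bash
python3 -m handwheel '[{"jaw":0,"delta_pos":[0,0,0.144],"turn":0},{"jaw":0,"delta_pos":[0,0,0.144],"turn":0},{"jaw":0,"delta_pos":[0,0,0.144],"turn":0},{"jaw":0,"delta_pos":[0,0,0.144],"turn":0},{"jaw":0,"delta_pos":[0,0,0.144],"turn":0},{"jaw":0,"delta_pos":[0,0,0.144],"turn":0}]' ; python3 -c "
from h import *
p=np.load('rack.npy');c,s=np.cos(p[2]),np.sin(p[2])
w=lambda x,y:(p[0]+c*x-s*y,p[1]+s*x+c*y)
plan(w(.058,.008)+(.073,19.4))
crop(snap('scene','a6'),270,70,390,200,4,'a6')"
```

```text
clock: 6.02
position: [0.6388, 0.2049, 0.0761]
ee_rot: [0.582, 0.813, -0.001, 0.0]
ft_force: [0.4, -0.0, 0.7]
grip_width: -0.002
now [0.6388 0.2049 0.0761] yaw 18.8 tilt 0.07 t 6.02 F [ 0.4 -0.   0.7] g -0.2 j [-0.69  0.58  0.43  1.52 -0.26  1.11  0.12]
(np.float64(0.6163955471725185), np.float64(0.2734818005920977), 0.073, 19.4) -> [0.0721 0.0009 0.003 ] turn -0.0036
```

View pics/a6.png

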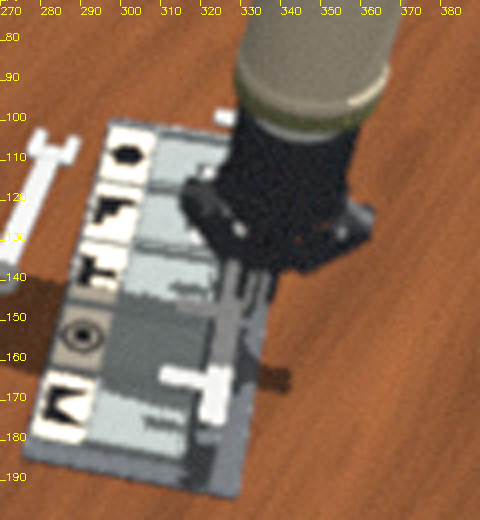

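```bash
python3 -m handwheel '[{"jaw":0,"delta_pos":[0.015,0,0.002],"turn":0},{"jaw":0,"delta_pos":[0.025,0,0.002],"turn":0},{"jaw":0,"delta_pos":[0.035,0,0.002],"turn":0},{"jaw":0,"delta_pos":[0.043,0,0.002],"turn":0},{"jaw":0,"delta_pos":[0.05,0,0.002],"turn":0},{"jaw":0,"delta_pos":[0.057,0,0.002],"turn":0},{"jaw":0,"delta_pos":[0.063,0,0.002],"turn":0},{"jaw":0,"delta_pos":[0.068,0,0.002],"turn":0},{"jaw":0,"delta_pos":[0.068,0,0.002],"turn":0}]'; python3 -m handwheel '[{"jaw":0,"delta_pos":[0.003,0,0],"turn":0},{"jaw":0,"delta_pos":[0.006,0,0],"turn":0},{"jaw":0,"delta_pos":[0.006,0,0],"turn":0}]'; python3 -c "
from h import *
p=np.load('rack.npy');c,s=np.cos(p[2]),np.sin(p[2])
w=lambda x,y:(p[0]+c*x-s*y,p[1]+s*x+c*y)
plan(w(.058,.008)+(.073,19.4))"
```

```text
clock: 6.82
position: [0.6162, 0.2721, 0.0739]
ee_rot: [0.582, 0.814, 0.0, -0.0]
ft_force: [0.6, 0.5, 1.0]
grip_width: -0.002
clock: 7.07
position: [0.6145, 0.2768, 0.0737]
ee_rot: [0.582, 0.813, -0.0, -0.0]
ft_force: [-0.1, -2.6, 2.5]
grip_width: -0.0
now [0.6145 0.2768 0.0737] yaw 18.8 tilt 0.02 t 7.07 F [-0.1 -2.6  2.5] g -0.0 j [-0.79  0.58  0.42  1.51 -0.25  1.1   0.01]
(np.float64(0.6163955471725185), np.float64(0.2734818005920977), 0.073, 19.4) -> [-0.0037  0.0008  0.0007] turn -0.0032
```

```bash
python3 -m handwheel '[{"jaw":0,"delta_pos":[0.003,0,0],"turn":0},{"jaw":0,"delta_pos":[0.006,0,0],"turn":0},{"jaw":0,"delta_pos":[0.006,0,0],"turn":0}]'; python3 -m handwheel '[{"jaw":0,"delta_pos":[0.003,0,0],"turn":0},{"jaw":0,"delta_pos":[0.006,0,0],"turn":0},{"jaw":0,"delta_pos":[0.006,0,0],"turn":0}]'
```

```text
clock: 7.32
position: [0.6142, 0.2776, 0.0738]
ee_rot: [0.583, 0.812, -0.002, 0.002]
ft_force: [3.7, -14.1, 3.4]
grip_width: -0.0
clock: 7.57
position: [0.6141, 0.2777, 0.0738]
ee_rot: [0.585, 0.811, -0.004, 0.004]
ft_force: [6.8, -26.1, 4.7]
grip_width: -0.0
```

```bash
python3 -m handwheel '[{"jaw":0,"delta_pos":[-0.03,0,0],"turn":0},{"jaw":0,"delta_pos":[-0.04,0,0],"turn":0},{"jaw":0,"delta_pos":[-0.04,0,-0.04],"turn":0},{"jaw":0,"delta_pos":[-0.06,0,-0.08],"turn":0},{"jaw":0,"delta_pos":[-0.1,0,-0.12],"turn":0},{"jaw":40,"delta_pos":[-0.15,0,-0.15],"turn":0},{"jaw":60,"delta_pos":[-0.2,0,-0.15],"turn":0},{"jaw":60,"delta_pos":[-0.24,0,-0.15],"turn":0},{"jaw":60,"delta_pos":[-0.27,0,-0.15],"turn":0}]' ; python3 -c "
from h import *
plan()
t=snap('top','b1');s=snap('scene','b2')
crop(s,270,70,390,200,4,'b2c');crop(t,100,140,350,260,3,'b1c');crop(s,200,150,320,330,4,'b3c')"
```

```text
clock: 8.32
position: [0.6906, 0.0555, 0.2236]
ee_rot: [0.581, 0.814, 0.001, -0.0]
ft_force: [0.9, -0.2, -0.2]
grip_width: 0.563
now [0.6906 0.0555 0.2236] yaw 18.9 tilt 0.16 t 8.32 F [ 0.9 -0.2 -0.2] g 48.1 j [-0.48  0.52  0.51  1.29 -0.25  1.39  0.34]
```

View pics/b2c.png

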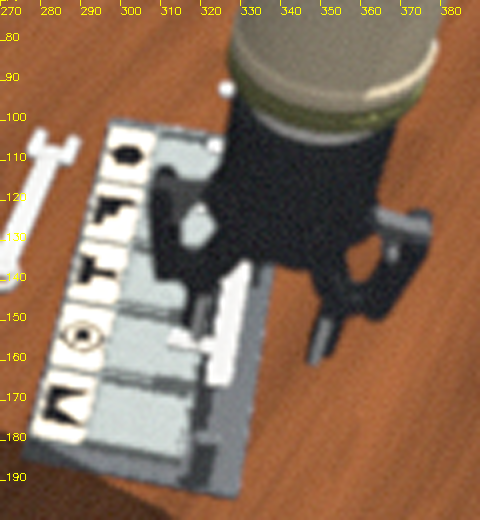

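View pics/b1c.png

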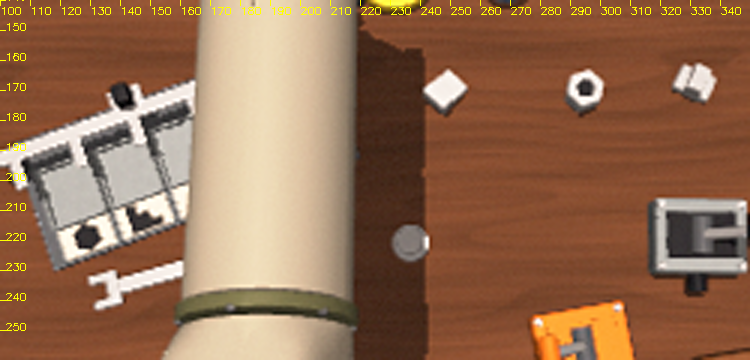

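View pics/b3c.png

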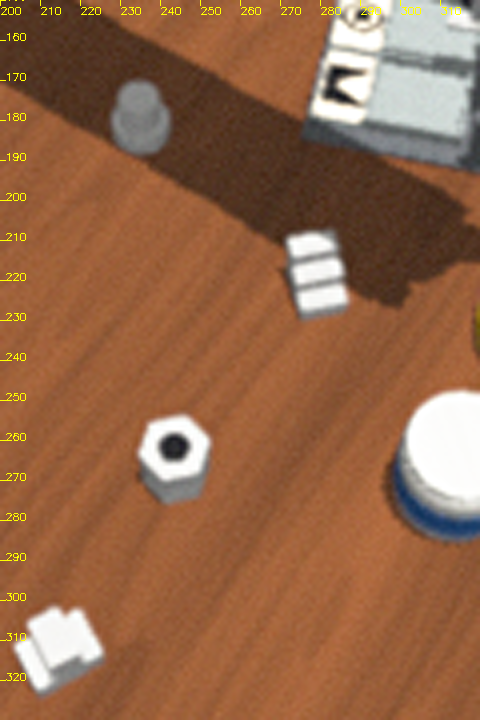

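```bash
cat > fit.py <<'E'
from h import *
from scipy.optimize import differential_evolution
def box(x0,x1,y0,y1,z0,z1): return np.array([(x,y,z) for x in(x0,x1) for y in(y0,y1) for z in(z0,z1)])/1000.
def prism(r,z0,z1,n,a0=0):
    a=np.arange(n)*2*np.pi/n+a0
    return np.array([(r*np.cos(t),r*np.sin(t),z) for t in a for z in(z0,z1)])/1000.
M={'step':[box(-20,-6,-15,15,0,38),box(-6,7,-15,15,0,26),box(7,20,-15,15,0,14)],
'tee':[box(-20,20,-14,14,0,18),box(-9,9,-14,14,18,40)],
'hex':[prism(20.8,0,38,6)],
'round':[prism(20,0,16,24),prism(14,16,40,24)]}
S=4
def mask(ims,n,x,y,r=.05):
    c=proj(n,[(x,y,.02)])[0];u,v=int(c[0])-20,int(c[1])-20
    im=cv2.resize(ims[n][v:v+40,u:u+40],None,fx=S,fy=S,interpolation=cv2.INTER_CUBIC)
    hsv=cv2.cvtColor(im,cv2.COLOR_BGR2HSV)
    m=((hsv[:,:,1]<90)).astype(np.uint8)
    k,l,st,ce=cv2.connectedComponentsWithStats(m)
    if k<2: return None
    i=min(range(1,k),key=lambda i:np.hypot(*(ce[i]-80))-0.02*st[i,4]) 
    m=(l==i).astype(np.uint8)
    cs,_=cv2.findContours(m,cv2.RETR_EXTERNAL,cv2.CHAIN_APPROX_NONE)
    cv2.drawContours(m,cs,-1,1,-1)
    return (u,v,m)
def render(part,n,p,u,v,z0=0):
    c,s=np.cos(p[2]),np.sin(p[2]);m=np.zeros((160,160),np.uint8)
    for b in M[part]:
        P=np.c_[p[0]+c*b[:,0]-s*b[:,1],p[1]+s*b[:,0]+c*b[:,1],b[:,2]+z0]
        q=(proj(n,P)-(u,v)+.5)*S-.5
        cv2.fillConvexPoly(m,cv2.convexHull(np.round(q).astype(np.int32)),1)
    return m
def fit(part,ims,x,y,cams=('top','scene'),z0=0):
    ms={n:mask(ims,n,x,y) for n in cams}
    def f(p):
        e=0
        for n in cams:
            u,v,m=ms[n];r=render(part,n,p,u,v,z0);e+=1-(m&r).sum()/(m|r).sum()
        return e
    s=differential_evolution(f,[(x-.02,x+.02),(y-.02,y+.02),(-np.pi,np.pi)],seed=1,maxiter=60,popsize=15,tol=1e-6)
    for n in cams:
        u,v,m=ms[n];im=cv2.resize(ims[n][v:v+40,u:u+40],None,fx=8,fy=8,interpolation=cv2.INTER_CUBIC)
        r=cv2.resize(render(part,n,s.x,u,v,z0),None,fx=2,fy=2,interpolation=0)
        cs,_=cv2.findContours(r,cv2.RETR_EXTERNAL,cv2.CHAIN_APPROX_NONE);cv2.drawContours(im,cs,-1,(0,0,255),1)
        cv2.imwrite(f'pics/fit_{part}_{n}.png',im)
    print(part,np.round(s.x[:2],4),'yaw deg',round(np.degrees(s.x[2]),1),'err',round(s.fun,3));return s.x
E
python3 - <<'E'
from fit import *
t0=cv2.imread('pics/top0.png');s0=cv2.imread('pics/scene0.png');ims={'top':t0,'scene':s0}
for k,x,y in [('step',.612,-.045),('hex',.61,-.2),('tee',.61,-.32),('round',.45,-.003)]: fit(k,ims,x,y)
r=[np.hstack([cv2.imread(f'pics/fit_{k}_{n}.png') for k in M if k!='hex']) for n in('top','scene')]
cv2.imwrite('pics/fits.png',cv2.resize(np.vstack(r),None,fx=.8,fy=.8))
p=np.load('rack.npy');c,s=np.cos(p[2]),np.sin(p[2])
for u,v in[(319,168),(314.5,187),(310,101),(328,105)]:
    d=unp('scene',u,v,.012)[:2]-p[:2];print(np.round([c*d[0]+s*d[1],-s*d[0]+c*d[1]],4))
E
```

```text
Traceback (most recent call last):
  File "fit.py", line 38, in fit
    s=differential_evolution(f,[(x-.02,x+.02),(y-.02,y+.02),(-np.pi,np.pi)],seed=1,maxiter=60,popsize=15,tol=1e-6)
  File "fit.py", line 36, in f
    u,v,m=ms[n];r=render(part,n,p,u,v,z0);e+=1-(m&r).sum()/(m|r).sum()
                  ~~~~~~^^^^^^^^^^^^^^^^^
  File "fit.py", line 28, in render
    q=(proj(n,P)-(u,v)+.5)*S-.5
       ~~~~^^^^^
  File "h.py", line 10, in proj
    c=calibration(n);return cv2.projectPoints(np.array(P,float).reshape(-1,3),c['rvec'],c['tvec'],c['mtx'],None)[0].reshape(-1,2)
ValueError: time passes only in moves, steps and waits
```

```bash
sed -i 's/^from workcell.*/from workcell import get_obs,camera,calibration as _cal\nimport functools\ncalibration=functools.lru_cache(None)(_cal)/' h.py
cat > run1.py <<'E'
from fit import *
t0=cv2.imread('pics/top0.png');s0=cv2.imread('pics/scene0.png');ims={'top':t0,'scene':s0}
for k,x,y in [('step',.612,-.045),('hex',.61,-.2),('tee',.61,-.32),('round',.45,-.003)]: fit(k,ims,x,y)
r=[np.hstack([cv2.imread(f'pics/fit_{k}_{n}.png') for k in M if k!='hex']) for n in('top','scene')]
cv2.imwrite('pics/fits.png',cv2.resize(np.vstack(r),None,fx=.8,fy=.8))
p=np.load('rack.npy');c,s=np.cos(p[2]),np.sin(p[2])
for u,v in[(319,168),(314.5,187),(310,101),(328,105)]:
    d=unp('scene',u,v,.012)[:2]-p[:2];print(np.round([c*d[0]+s*d[1],-s*d[0]+c*d[1]],4))
E
python3 run1.py; python3 -c "
from h import *
plan()"
```

```text
step [ 0.6192 -0.0459] yaw deg -45.4 err 0.105
hex [ 0.6134 -0.2011] yaw deg -73.5 err 0.098
tee [ 0.6212 -0.3273] yaw deg -116.6 err 0.131
round [ 0.4488 -0.0018] yaw deg 50.8 err 0.085
[ 0.032  -0.1014]
[ 0.0293 -0.1702]
[-0.036   0.1702]
[0.024  0.1644]
now [0.6911 0.0465 0.223 ] yaw 18.2 tilt 0.2 t 8.42 F [-1.1 -0.9  0.5] g 60.0 j [-0.48  0.52  0.52  1.29 -0.25  1.39  0.34]
```

View pics/fits.png

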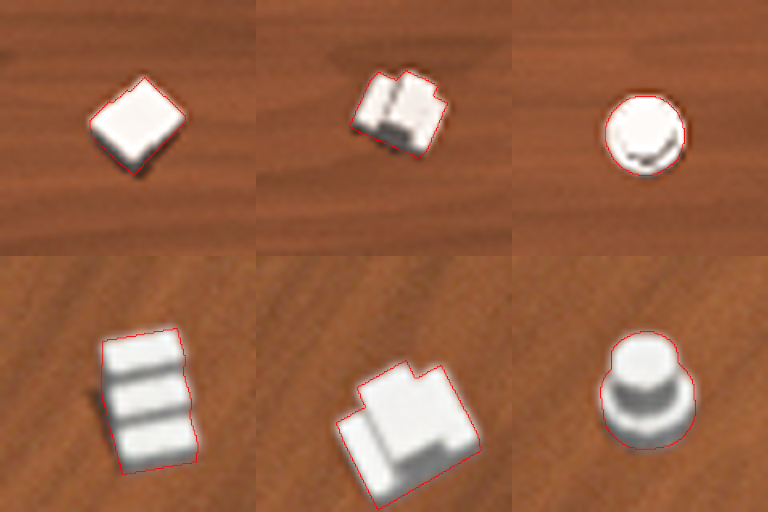

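```bash
python3 -c "
from h import *
plan((.6143,-.0409,.12,44.6),(.6143,-.0409,.008,44.6))"
```

```text
now [0.6911 0.0465 0.223 ] yaw 18.2 tilt 0.2 t 8.42 F [-1.1 -0.9  0.5] g 60.0 j [-0.48  0.52  0.52  1.29 -0.25  1.39  0.34]
(0.6143, -0.0409, 0.12, 44.6) -> [-0.0586 -0.1004  0.1032] turn -0.1464
(0.6143, -0.0409, 0.008, 44.6) -> [-0.0582 -0.1004  0.2152] turn -0.1464
```

```bash
python3 -m handwheel '[{"jaw":60,"delta_pos":[-0.0586,-0.1,0.05],"turn":-0.146},{"jaw":60,"delta_pos":[-0.0586,-0.1,0.1],"turn":-0.146},{"jaw":60,"delta_pos":[-0.0586,-0.1,0.103],"turn":-0.146},{"jaw":60,"delta_pos":[-0.0586,-0.1,0.103],"turn":-0.146},{"jaw":60,"delta_pos":[-0.0586,-0.1,0.103],"turn":-0.146},{"jaw":60,"delta_pos":[-0.0586,-0.1,0.103],"turn":-0.146},{"jaw":60,"delta_pos":[-0.0586,-0.1,0.103],"turn":-0.146}]' 40; python3 -c "
from h import *
plan((.6143,-.0409,.06,44.6),(.6143,-.0409,.008,44.6))
crop(snap('scene','c1'),220,130,340,250,5,'c1c')"
```

```text
clock: 9.0
position: [0.615, -0.0308, 0.1199]
ee_rot: [0.382, 0.924, 0.001, 0.0]
ft_force: [1.0, 0.4, 0.9]
grip_width: 0.7
now [ 0.615  -0.0308  0.1199] yaw 45.1 tilt 0.09 t 9.0 F [1.  0.4 0.9] g 59.8 j [-0.37  0.41  0.44  1.64 -0.19  1.13  0.91]
(0.6143, -0.0409, 0.06, 44.6) -> [-0.0067 -0.0078  0.0599] turn 0.0027
(0.6143, -0.0409, 0.008, 44.6) -> [-0.0067 -0.0078  0.1119] turn 0.0027
```

View pics/c1c.png

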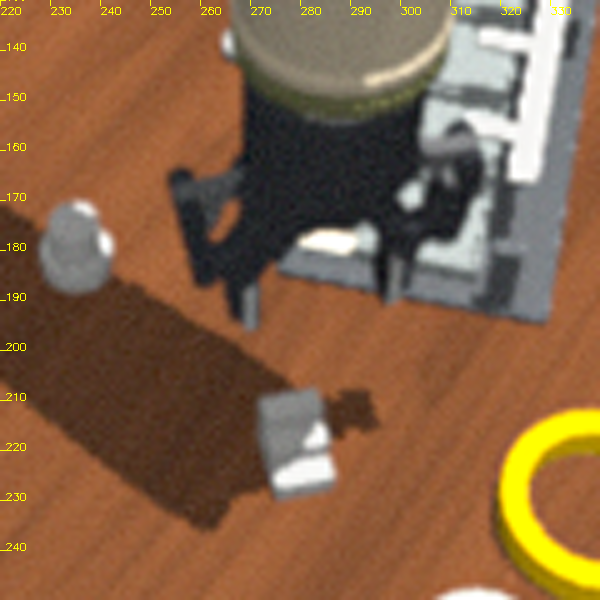

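```bash
python3 -m handwheel '[{"jaw":60,"delta_pos":[0,0,0],"turn":0}]' >/dev/null; python3 -c "
from h import *
plan((.6143,-.0409,.06,44.6),(.6143,-.0409,.008,44.6))"
```

```text
now [ 0.6155 -0.0307  0.1203] yaw 45.2 tilt 0.12 t 9.13 F [ 0.6 -0.5  0.8] g 60.2 j [-0.37  0.41  0.44  1.64 -0.19  1.13  0.91]
(0.6143, -0.0409, 0.06, 44.6) -> [-0.0063 -0.0082  0.0603] turn 0.0031
(0.6143, -0.0409, 0.008, 44.6) -> [-0.0062 -0.0083  0.1123] turn 0.0031
```

```bash
python3 -m handwheel '[{"jaw":60,"delta_pos":[-0.0062,-0.0083,0.03],"turn":0.003},{"jaw":60,"delta_pos":[-0.0062,-0.0083,0.06],"turn":0.003},{"jaw":60,"delta_pos":[-0.0062,-0.0083,0.09],"turn":0.003},{"jaw":60,"delta_pos":[-0.0062,-0.0083,0.112],"turn":0.003},{"jaw":60,"delta_pos":[-0.0062,-0.0083,0.112],"turn":0.003},{"jaw":20,"delta_pos":[-0.0062,-0.0083,0.112],"turn":0.003},{"jaw":20,"delta_pos":[-0.0062,-0.0083,0.112],"turn":0.003},{"jaw":20,"delta_pos":[-0.0062,-0.0083,0.112],"turn":0.003},{"jaw":20,"delta_pos":[-0.0062,-0.0083,0.112],"turn":0.003},{"jaw":20,"delta_pos":[-0.0062,-0.0083,0.112],"turn":0.003}]' 40; python3 -c "
from h import *
p=np.load('rack.npy');c,s=np.cos(p[2]),np.sin(p[2])
w=lambda x,y:(p[0]+c*x-s*y,p[1]+s*x+c*y)
plan(w(-.008,.066)+(.15,19.4),w(-.008,.066)+(.018,19.4))
crop(snap('scene','c2'),220,130,340,250,5,'c2c')"
```

```text
clock: 9.97
position: [0.6145, -0.0422, 0.0096]
ee_rot: [0.386, 0.922, 0.001, 0.002]
ft_force: [-0.8, 0.2, 7.6]
grip_width: 0.347
now [ 0.6145 -0.0422  0.0096] yaw 44.6 tilt 0.23 t 9.97 F [-0.8  0.2  7.6] g 29.6 j [-0.32  0.55  0.41  1.72 -0.26  0.92  0.96]
(np.float64(0.5348739992679483), np.float64(0.30625735897395967), 0.15, 19.4) -> [ 0.3038  0.1883 -0.1405] turn 0.1398
(np.float64(0.5348739992679483), np.float64(0.30625735897395967), 0.018, 19.4) -> [ 0.3041  0.1879 -0.0085] turn 0.1398
```

View pics/c2c.png

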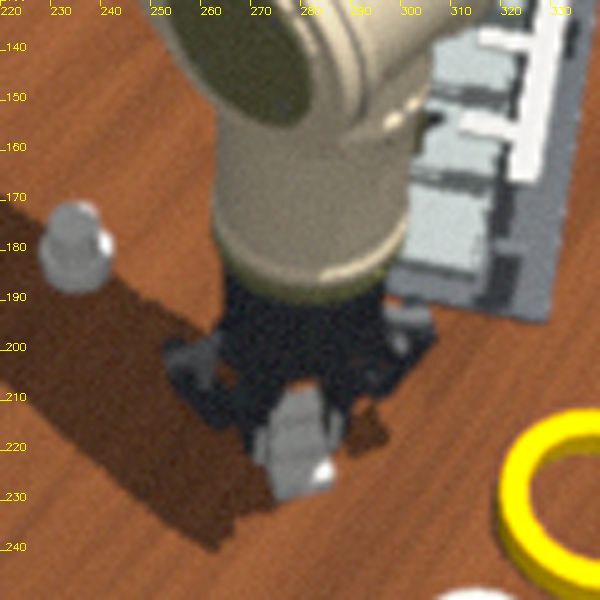

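```bash
python3 -c "
from h import *
p=np.load('rack.npy');c,s=np.cos(p[2]),np.sin(p[2])
w=lambda x,y:(p[0]+c*x-s*y,p[1]+s*x+c*y)
plan(w(-.008,.073)+(.15,19.4),w(-.008,.073)+(.018,19.4))"
```

```text
now [ 0.6145 -0.0423  0.0096] yaw 44.6 tilt 0.23 t 10.02 F [-0.  -0.2  6.9] g 29.0 j [-0.32  0.55  0.41  1.72 -0.26  0.93  0.96]
(np.float64(0.5325481650092909), np.float64(0.3128596687971394), 0.15, 19.4) -> [ 0.3102  0.1912 -0.1405] turn 0.1398
(np.float64(0.5325481650092909), np.float64(0.3128596687971394), 0.018, 19.4) -> [ 0.3105  0.1908 -0.0085] turn 0.1398
```

```bash
python3 -m handwheel '[{"jaw":20,"delta_pos":[0,0,-0.03],"turn":0},{"jaw":20,"delta_pos":[0,0,-0.06],"turn":0},{"jaw":20,"delta_pos":[0,0,-0.1],"turn":0},{"jaw":20,"delta_pos":[0.03,0.02,-0.14],"turn":0},{"jaw":20,"delta_pos":[0.06,0.037,-0.14],"turn":0},{"jaw":20,"delta_pos":[0.09,0.055,-0.14],"turn":0},{"jaw":20,"delta_pos":[0.12,0.074,-0.14],"turn":0.03},{"jaw":20,"delta_pos":[0.15,0.092,-0.14],"turn":0.06}]'; python3 -m handwheel '[{"jaw":20,"delta_pos":[0.03,0.02,0],"turn":0.03},{"jaw":20,"delta_pos":[0.06,0.04,0],"turn":0.06},{"jaw":20,"delta_pos":[0.09,0.06,0],"turn":0.08},{"jaw":20,"delta_pos":[0.12,0.07,0],"turn":0.08},{"jaw":20,"delta_pos":[0.14,0.07,0],"turn":0.08},{"jaw":20,"delta_pos":[0.14,0.07,0],"turn":0.08}]';  python3 -c "
from h import *
p=np.load('rack.npy');c,s=np.cos(p[2]),np.sin(p[2])
w=lambda x,y:(p[0]+c*x-s*y,p[1]+s*x+c*y)
crop(snap('scene','c3'),220,50,340,170,5,'c3c')
plan(w(-.008,.073)+(.15,19.4),w(-.008,.073)+(.018,19.4))"
```

```text
clock: 10.68
position: [0.5726, 0.1308, 0.1486]
ee_rot: [0.473, 0.881, 0.001, 0.0]
ft_force: [0.5, 0.7, -2.6]
grip_width: 0.344
clock: 11.18
position: [0.5504, 0.2904, 0.1475]
ee_rot: [0.575, 0.818, 0.001, -0.001]
ft_force: [-0.8, 1.1, -1.8]
grip_width: 0.347
now [0.5519 0.2873 0.1477] yaw 19.6 tilt 0.07 t 11.23 F [ 0.5 -0.7 -2.1] g 29.3 j [-0.86  0.39  0.39  1.59 -0.16  1.18 -0.09]
(np.float64(0.5325481650092909), np.float64(0.3128596687971394), 0.15, 19.4) -> [ 0.0306 -0.0096 -0.0023] turn 0.0013
(np.float64(0.5325481650092909), np.float64(0.3128596687971394), 0.018, 19.4) -> [ 0.0304 -0.0096  0.1297] turn 0.0013
```

View pics/c3c.png

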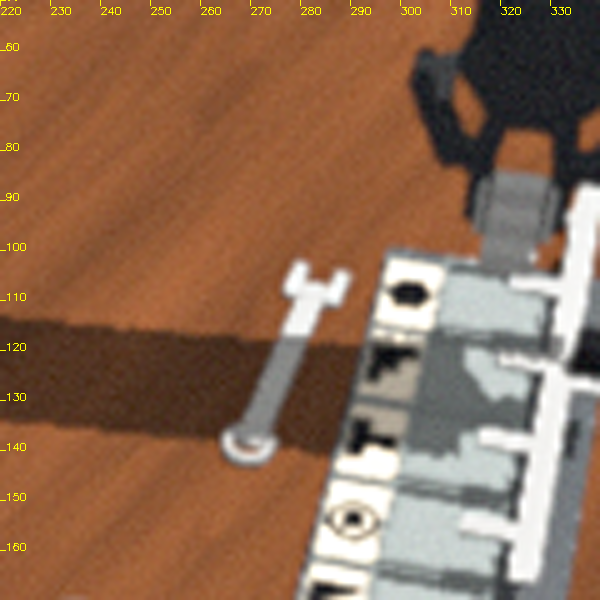

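```bash
python3 -m handwheel '[{"jaw":20,"delta_pos":[0.0305,-0.0096,0],"turn":0.001},{"jaw":20,"delta_pos":[0.0305,-0.0096,0.0],"turn":0.001},{"jaw":20,"delta_pos":[0.0305,-0.0096,0.03],"turn":0.001},{"jaw":20,"delta_pos":[0.0305,-0.0096,0.06],"turn":0.001},{"jaw":20,"delta_pos":[0.0305,-0.0096,0.085],"turn":0.001},{"jaw":20,"delta_pos":[0.0305,-0.0096,0.105],"turn":0.001},{"jaw":20,"delta_pos":[0.0305,-0.0096,0.118],"turn":0.001},{"jaw":20,"delta_pos":[0.0305,-0.0096,0.118],"turn":0.001}]'; python3 -c "
from h import *
p=np.load('rack.npy');c,s=np.cos(p[2]),np.sin(p[2])
w=lambda x,y:(p[0]+c*x-s*y,p[1]+s*x+c*y)
plan(w(-.008,.073)+(.02,19.4))
crop(snap('scene','c4'),260,50,380,170,5,'c4c')"
```

```text
clock: 11.9
position: [0.5333, 0.308, 0.0269]
ee_rot: [0.58, 0.815, -0.002, -0.0]
ft_force: [-1.0, -0.6, -2.8]
grip_width: 0.344
now [0.5333 0.308  0.0269] yaw 19.1 tilt 0.23 t 11.9 F [-1.  -0.6 -2.8] g 29.4 j [-0.87  0.52  0.35  1.7  -0.21  0.96 -0.11]
(np.float64(0.5325481650092909), np.float64(0.3128596687971394), 0.02, 19.4) -> [0.0048 0.0009 0.0069] turn -0.0015
```

View pics/c4c.png

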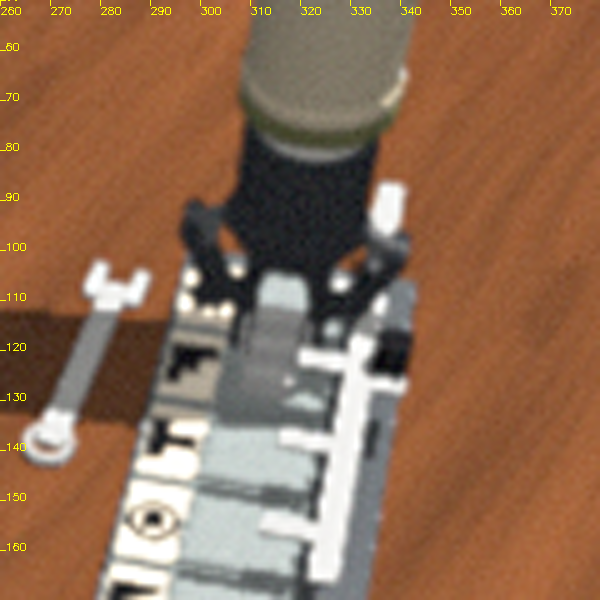

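```bash
python3 -m handwheel '[{"jaw":20,"delta_pos":[0.004,0,0.003],"turn":-0.001},{"jaw":20,"delta_pos":[0.004,0,0.007],"turn":-0.001},{"jaw":20,"delta_pos":[0.004,0,0.008],"turn":-0.001},{"jaw":20,"delta_pos":[0.004,0,0.008],"turn":-0.001}]'; python3 -m handwheel '[{"jaw":42,"delta_pos":[0,0,0],"turn":0},{"jaw":42,"delta_pos":[0,0,0],"turn":0},{"jaw":42,"delta_pos":[0,0,0],"turn":0},{"jaw":42,"delta_pos":[0,0,-0.02],"turn":0},{"jaw":42,"delta_pos":[0,0,-0.05],"turn":0},{"jaw":42,"delta_pos":[0,0,-0.09],"turn":0},{"jaw":60,"delta_pos":[-0.02,0,-0.13],"turn":0},{"jaw":60,"delta_pos":[-0.06,0,-0.16],"turn":0},{"jaw":60,"delta_pos":[-0.09,0,-0.16],"turn":0}]'; python3 -c "
from h import *
crop(snap('scene','c5'),260,50,380,170,5,'c5c')
plan()"
```

```text
clock: 12.28
position: [0.5331, 0.3139, 0.0217]
ee_rot: [0.578, 0.816, 0.0, 0.0]
ft_force: [-0.4, 0.2, -1.9]
grip_width: 0.341
clock: 13.03
position: [0.5644, 0.2308, 0.1869]
ee_rot: [0.576, 0.817, 0.004, 0.001]
ft_force: [1.5, 0.5, 0.7]
grip_width: 0.697
now [0.5681 0.2192 0.1867] yaw 18.9 tilt 0.46 t 13.08 F [ 3.4 -8.6  0.8] g 60.1 j [-0.79  0.33  0.43  1.6  -0.14  1.24 -0.01]
```

View pics/c5c.png

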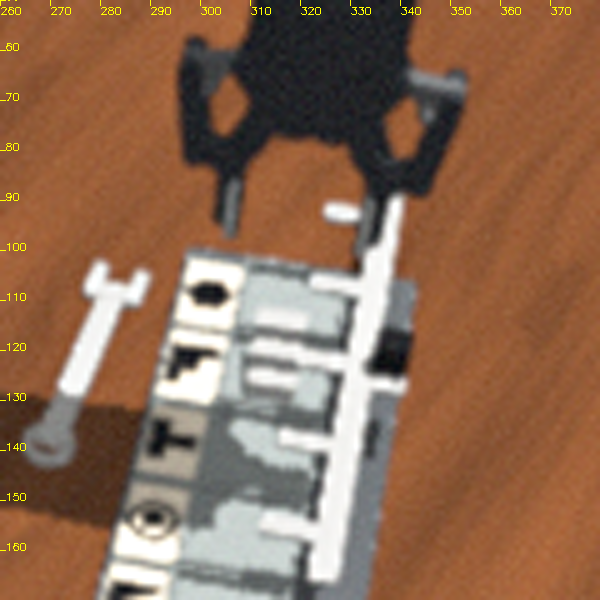

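```bash
python3 -m handwheel '[{"jaw":60,"delta_pos":[-0.02,0,0],"turn":0},{"jaw":60,"delta_pos":[-0.02,0,0],"turn":0}]'; cat > run2.py <<'E'
from fit import *
import sys
ims={'top':snap('top','x_t'),'scene':snap('scene','x_s')}
a=sys.argv[1:]
cams=a[4].split(',') if len(a)>4 else('top','scene')
x=fit(a[0],ims,float(a[1]),float(a[2]),cams,float(a[3]) if len(a)>3 else 0)
E
python3 run2.py hex .613 -.201; python3 run2.py step .535 .306 .009 scene; python3 -c "
from h import *
plan((.6134,-.2011,.19,16.5),(.6134,-.2011,.008,16.5))"
```

```text
clock: 13.25
position: [0.5711, 0.2052, 0.182]
ee_rot: [0.58, 0.814, 0.0, 0.001]
ft_force: [0.2, -0.9, -0.1]
grip_width: 0.704
hex [ 0.6134 -0.201 ] yaw deg -13.4 err 0.093
step [0.5535 0.2871] yaw deg -112.1 err 0.857
now [0.5688 0.2112 0.1809] yaw 19.4 tilt 0.04 t 13.45 F [-0.4  0.  -0.3] g 60.1 j [-0.78  0.34  0.43  1.6  -0.15  1.24  0.02]
(0.6134, -0.2011, 0.19, 16.5) -> [-0.4036 -0.0952 -0.0093] turn 0.0163
(0.6134, -0.2011, 0.008, 16.5) -> [-0.4037 -0.0951  0.1727] turn 0.0163
```

View pics/fit_step_scene.png

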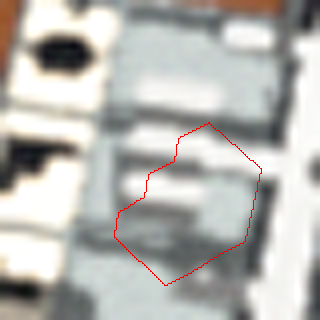

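View pics/fit_hex_scene.png

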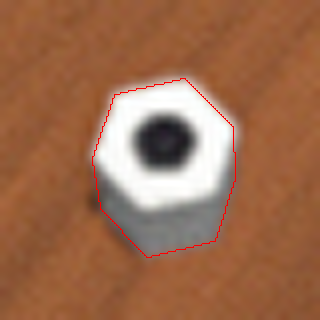

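```bash
python3 -m handwheel '[{"jaw":60,"delta_pos":[-0.02,-0.005,0],"turn":0.016},{"jaw":60,"delta_pos":[-0.06,-0.014,0],"turn":0.016},{"jaw":60,"delta_pos":[-0.1,-0.024,0],"turn":0.016},{"jaw":60,"delta_pos":[-0.14,-0.033,0],"turn":0.016},{"jaw":60,"delta_pos":[-0.18,-0.042,0],"turn":0.016},{"jaw":60,"delta_pos":[-0.22,-0.052,0],"turn":0.016},{"jaw":60,"delta_pos":[-0.26,-0.061,0],"turn":0.016},{"jaw":60,"delta_pos":[-0.3,-0.071,0.02],"turn":0.016},{"jaw":60,"delta_pos":[-0.335,-0.079,0.04],"turn":0.016},{"jaw":60,"delta_pos":[-0.37,-0.087,0.06],"turn":0.016}]';python3 -m handwheel '[{"jaw":60,"delta_pos":[-0.025,-0.006,0.02],"turn":0},{"jaw":60,"delta_pos":[-0.034,-0.008,0.03],"turn":0},{"jaw":60,"delta_pos":[-0.034,-0.008,0.03],"turn":0},{"jaw":60,"delta_pos":[-0.034,-0.008,0.03],"turn":0}]'; python3 -c "
from h import *
plan((.6134,-.2011,.06,16.5),(.6134,-.2011,.008,16.5))
crop(snap('scene','d1'),180,180,300,300,5,'d1')"
```

```text
clock: 14.28
position: [0.6102, -0.1661, 0.1221]
ee_rot: [0.598, 0.801, 0.0, 0.0]
ft_force: [0.4, 0.3, -0.4]
grip_width: 0.702
clock: 14.62
position: [0.6118, -0.199, 0.0923]
ee_rot: [0.598, 0.801, -0.0, -0.001]
ft_force: [1.1, 0.3, 1.0]
grip_width: 0.705
now [ 0.6118 -0.199   0.0923] yaw 16.5 tilt 0.08 t 14.62 F [1.1 0.3 1. ] g 60.2 j [-0.18  0.53  0.57  1.59 -0.31  1.11  0.75]
(0.6134, -0.2011, 0.06, 16.5) -> [-0.0025  0.001   0.0323] turn 0.0
(0.6134, -0.2011, 0.008, 16.5) -> [-0.0026  0.001   0.0843] turn 0.0
```

View pics/d1.png

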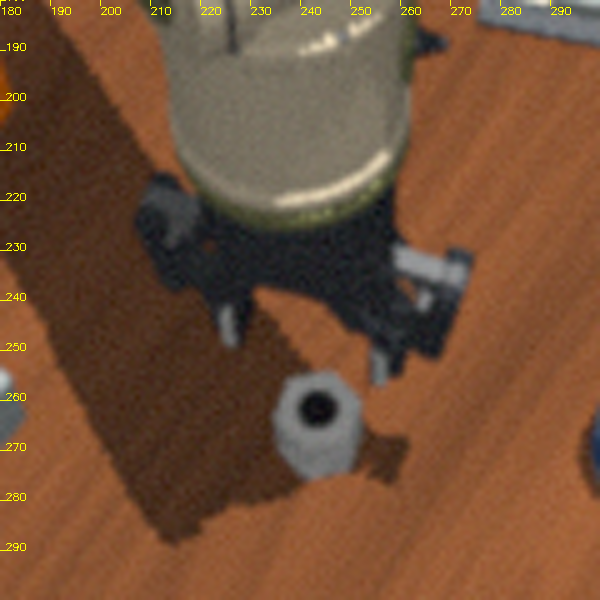

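```bash
python3 -m handwheel '[{"jaw":60,"delta_pos":[-0.0025,0.001,0.03],"turn":0},{"jaw":60,"delta_pos":[-0.0025,0.001,0.06],"turn":0},{"jaw":60,"delta_pos":[-0.0025,0.001,0.082],"turn":0},{"jaw":60,"delta_pos":[-0.0025,0.001,0.082],"turn":0},{"jaw":26,"delta_pos":[-0.0025,0.001,0.082],"turn":0},{"jaw":26,"delta_pos":[-0.0025,0.001,0.082],"turn":0},{"jaw":26,"delta_pos":[-0.0025,0.001,0.082],"turn":0},{"jaw":26,"delta_pos":[-0.0025,0.001,0.082],"turn":0},{"jaw":26,"delta_pos":[-0.0025,0.001,0.082],"turn":0}]' 50; python3 -c "
from h import *
p=np.load('rack.npy');c,s=np.cos(p[2]),np.sin(p[2])
w=lambda x,y:(p[0]+c*x-s*y,p[1]+s*x+c*y)
plan((.61,-.2,.15,16.5),w(-.008,.132)+(.15,19.4),w(-.008,.132)+(.019,19.4))"
```

```text
clock: 15.42
position: [0.6152, -0.2021, 0.0133]
ee_rot: [0.598, 0.801, 0.001, 0.002]
ft_force: [-0.5, 2.0, 9.0]
grip_width: 0.409
now [ 0.6152 -0.2021  0.0133] yaw 16.5 tilt 0.22 t 15.42 F [-0.5  2.   9. ] g 35.0 j [-0.14  0.63  0.53  1.63 -0.37  0.98  0.79]
(0.61, -0.2, 0.15, 16.5) -> [ 0.0034 -0.0038 -0.1367] turn 0.0001
(np.float64(0.5129447048291783), np.float64(0.36850770873536853), 0.15, 19.4) -> [ 0.576   0.0648 -0.137 ] turn -0.016
(np.float64(0.5129447048291783), np.float64(0.36850770873536853), 0.019, 19.4) -> [ 0.5761  0.0643 -0.006 ] turn -0.016
```

```bash
python3 -c "
from h import *
for z in (.085,.09,.095,.1,.105,.11): print(z,proj('scene',[(.6406,-.1905,z),(.583,-.2075,z),(.6502,-.188,z)]).round(1).tolist())
crop(snap('scene','d2'),200,200,280,290,7,'d2')"
```

```text
0.085 [[254.9, 255.3], [229.4, 248.2], [259.1, 256.6]]
0.09 [[254.9, 254.3], [229.2, 247.3], [259.1, 255.6]]
0.095 [[254.8, 253.4], [229.1, 246.3], [259.1, 254.7]]
0.1 [[254.8, 252.4], [228.9, 245.3], [259.1, 253.7]]
0.105 [[254.8, 251.4], [228.7, 244.3], [259.1, 252.7]]
0.11 [[254.8, 250.4], [228.6, 243.3], [259.1, 251.7]]
```

View pics/d2.png

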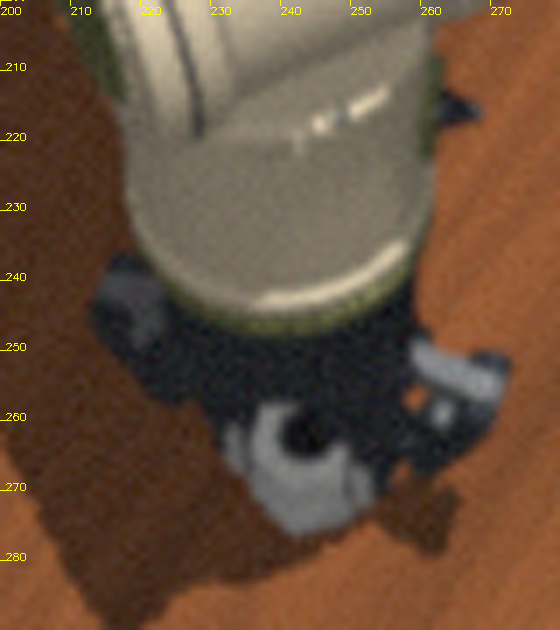

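```bash
python3 -m handwheel '[{"jaw":26,"delta_pos":[0,0,-0.03],"turn":0},{"jaw":26,"delta_pos":[0,0,-0.06],"turn":0},{"jaw":26,"delta_pos":[0,0,-0.1],"turn":0},{"jaw":26,"delta_pos":[0.03,0.003,-0.137],"turn":0},{"jaw":26,"delta_pos":[0.07,0.007,-0.137],"turn":0},{"jaw":26,"delta_pos":[0.11,0.011,-0.137],"turn":0},{"jaw":26,"delta_pos":[0.15,0.015,-0.137],"turn":0},{"jaw":26,"delta_pos":[0.19,0.019,-0.137],"turn":-0.005},{"jaw":26,"delta_pos":[0.23,0.023,-0.137],"turn":-0.01},{"jaw":26,"delta_pos":[0.27,0.027,-0.137],"turn":-0.016}]'; python3 -m handwheel '[{"jaw":26,"delta_pos":[0.04,0.004,0],"turn":0},{"jaw":26,"delta_pos":[0.08,0.008,0],"turn":0},{"jaw":26,"delta_pos":[0.12,0.012,0],"turn":0},{"jaw":26,"delta_pos":[0.16,0.016,0],"turn":0},{"jaw":26,"delta_pos":[0.2,0.02,0],"turn":0},{"jaw":26,"delta_pos":[0.24,0.024,0],"turn":0},{"jaw":26,"delta_pos":[0.28,0.027,0],"turn":0},{"jaw":26,"delta_pos":[0.3,0.029,0],"turn":0},{"jaw":26,"delta_pos":[0.3,0.029,0],"turn":0},{"jaw":26,"delta_pos":[0.3,0.029,0],"turn":0}]';  python3 -c "
from h import *
p=np.load('rack.npy');c,s=np.cos(p[2]),np.sin(p[2])
w=lambda x,y:(p[0]+c*x-s*y,p[1]+s*x+c*y)
crop(snap('scene','d3'),260,30,380,150,5,'d3')
plan(w(-.008,.132)+(.15,19.4),w(-.008,.132)+(.023,19.4))"
```

```text
clock: 16.3
position: [0.5621, 0.0659, 0.1489]
ee_rot: [0.578, 0.816, 0.001, 0.0]
ft_force: [1.8, -0.3, -2.2]
grip_width: 0.412
clock: 17.13
position: [0.4899, 0.3581, 0.1483]
ee_rot: [0.577, 0.817, 0.0, 0.0]
ft_force: [0.1, -0.1, -1.7]
grip_width: 0.407
now [0.4908 0.3564 0.1483] yaw 19.4 tilt 0.04 t 17.18 F [ 0.7 -1.4 -2.9] g 35.3 j [-0.99  0.36  0.36  1.64 -0.13  1.17 -0.27]
(np.float64(0.5129447048291783), np.float64(0.36850770873536853), 0.15, 19.4) -> [ 0.0041  0.0249 -0.0016] turn -0.0002
(np.float64(0.5129447048291783), np.float64(0.36850770873536853), 0.023, 19.4) -> [0.0041 0.0248 0.1254] turn -0.0002
```

View pics/d3.png

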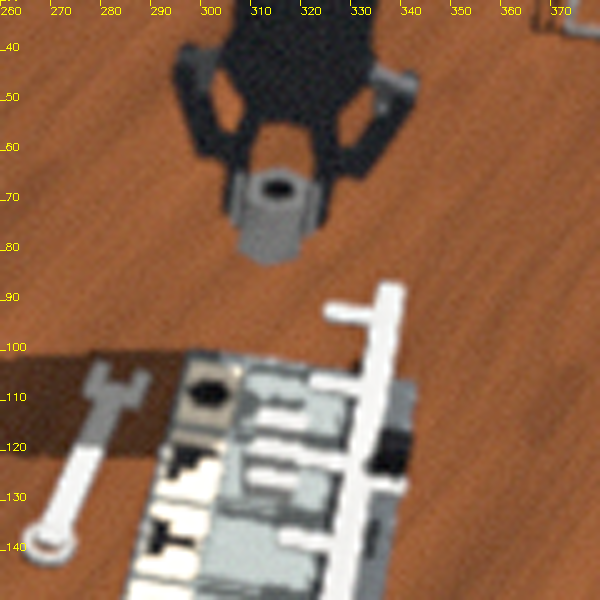

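```bash
python3 -m handwheel '[{"jaw":26,"delta_pos":[0.004,0.023,0],"turn":0},{"jaw":26,"delta_pos":[0.004,0.023,0.0],"turn":0},{"jaw":26,"delta_pos":[0.004,0.023,0.03],"turn":0},{"jaw":26,"delta_pos":[0.004,0.023,0.06],"turn":0},{"jaw":26,"delta_pos":[0.004,0.023,0.085],"turn":0},{"jaw":26,"delta_pos":[0.004,0.023,0.105],"turn":0},{"jaw":26,"delta_pos":[0.004,0.023,0.115],"turn":0},{"jaw":26,"delta_pos":[0.004,0.023,0.115],"turn":0}]'; python3 -c "
from h import *
p=np.load('rack.npy');c,s=np.cos(p[2]),np.sin(p[2])
w=lambda x,y:(p[0]+c*x-s*y,p[1]+s*x+c*y)
crop(snap('scene','d4'),260,40,380,160,5,'d4')
plan(w(-.01,.132)+(.023,19.4))
"
```

```text
clock: 17.85
position: [0.5104, 0.366, 0.0309]
ee_rot: [0.579, 0.815, -0.002, -0.0]
ft_force: [-0.5, 0.1, -3.3]
grip_width: 0.408
now [0.5112 0.367  0.0327] yaw 19.3 tilt 0.06 t 17.9 F [ 0.4  0.7 -1.7] g 35.1 j [-0.95  0.53  0.33  1.66 -0.2   0.98 -0.22]
(np.float64(0.5110583305939841), np.float64(0.36784318466146637), 0.023, 19.4) -> [0.0009 0.0002 0.0097] turn -0.0007
```

View pics/d4.png

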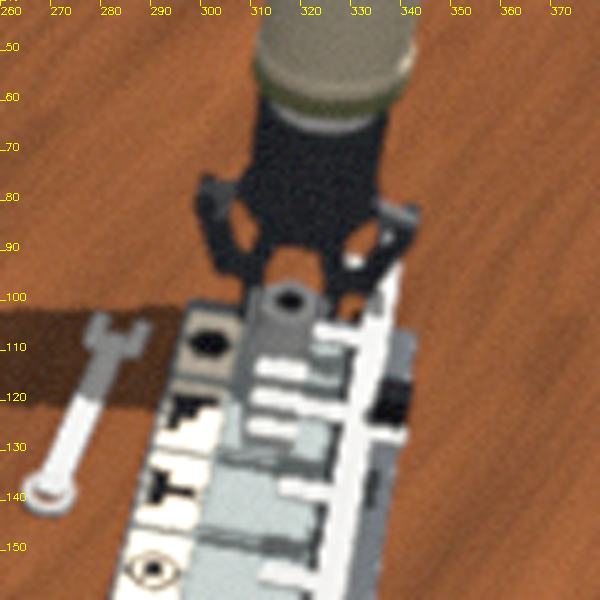

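```bash
python3 -m handwheel '[{"jaw":26,"delta_pos":[0.001,0,0.004],"turn":0},{"jaw":26,"delta_pos":[0.001,0,0.009],"turn":0},{"jaw":26,"delta_pos":[0.001,0,0.01],"turn":0},{"jaw":26,"delta_pos":[0.001,0,0.01],"turn":0}]'; python3 -m handwheel '[{"jaw":44,"delta_pos":[0,0,0],"turn":0},{"jaw":44,"delta_pos":[0,0,0],"turn":0},{"jaw":44,"delta_pos":[0,0,0],"turn":0}]'; python3 -m handwheel '[{"jaw":44,"delta_pos":[0,0,-0.02],"turn":0},{"jaw":44,"delta_pos":[0,0,-0.05],"turn":0},{"jaw":44,"delta_pos":[0,0,-0.09],"turn":0},{"jaw":60,"delta_pos":[-0.02,0,-0.13],"turn":0},{"jaw":60,"delta_pos":[-0.06,-0.01,-0.16],"turn":0},{"jaw":60,"delta_pos":[-0.1,-0.02,-0.16],"turn":0},{"jaw":60,"delta_pos":[-0.14,-0.03,-0.16],"turn":0},{"jaw":60,"delta_pos":[-0.18,-0.04,-0.16],"turn":0},{"jaw":60,"delta_pos":[-0.22,-0.05,-0.16],"turn":0},{"jaw":60,"delta_pos":[-0.26,-0.06,-0.16],"turn":0}]'; python3 -c "
from h import *
s=snap('scene','d5')
crop(s,260,60,350,200,5,'d5');crop(s,180,150,330,330,4,'d6')
plan()"
```

```text
clock: 18.23
position: [0.5106, 0.3692, 0.023]
ee_rot: [0.578, 0.816, 0.0, -0.0]
ft_force: [0.8, -0.5, -2.3]
grip_width: 0.408
clock: 18.48
position: [0.511, 0.3694, 0.0234]
ee_rot: [0.578, 0.816, 0.001, 0.0]
ft_force: [0.4, -0.4, 0.5]
grip_width: 0.513
clock: 19.32
position: [0.5395, 0.1097, 0.1834]
ee_rot: [0.578, 0.816, 0.001, 0.0]
ft_force: [1.6, -0.0, 0.5]
grip_width: 0.706
now [0.5406 0.0995 0.1838] yaw 18.8 tilt 0.18 t 19.37 F [ 1.1 -9.4  0.4] g 59.8 j [-0.71  0.21  0.5   1.75 -0.1   1.21  0.15]
```

View pics/d5.png

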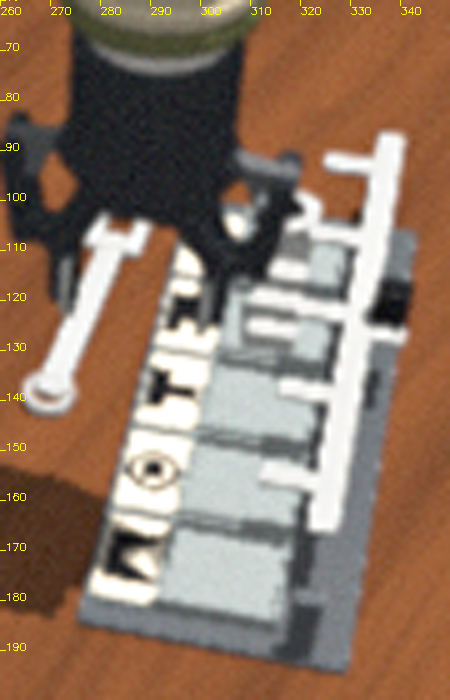

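View pics/d6.png

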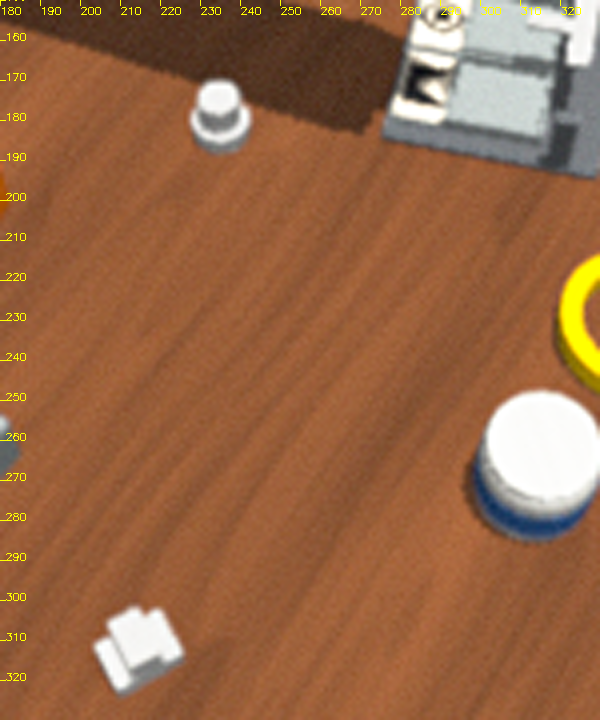

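```bash
python3 -m handwheel '[{"jaw":60,"delta_pos":[0,0,0],"turn":0}]'; python3 run2.py round .449 -.002; python3 -c "
from h import *
plan((.4488,-.0018,.1,19.4),(.4488,-.0018,.02,19.4))"
```

```text
clock: 19.45
position: [0.5403, 0.1063, 0.1837]
ee_rot: [0.581, 0.814, 0.0, 0.001]
ft_force: [-0.2, 0.6, -0.3]
grip_width: 0.701
round [ 0.4488 -0.0018] yaw deg -129.4 err 0.119
now [0.5396 0.1118 0.1832] yaw 19.3 tilt 0.07 t 19.55 F [ 0.6  0.9 -0.2] g 59.7 j [-0.72  0.21  0.49  1.75 -0.11  1.21  0.14]
(0.4488, -0.0018, 0.1, 19.4) -> [-0.0772 -0.1234  0.083 ] turn -0.0005
(0.4488, -0.0018, 0.02, 19.4) -> [-0.0773 -0.1234  0.163 ] turn -0.0005
```

View pics/fit_round_top.png

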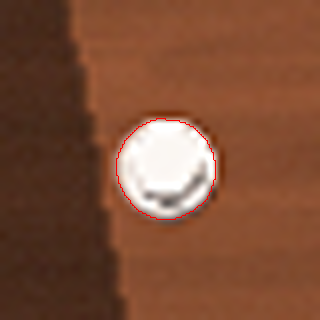

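```bash
python3 -m handwheel '[{"jaw":60,"delta_pos":[-0.02,-0.03,0.02],"turn":0},{"jaw":60,"delta_pos":[-0.04,-0.06,0.04],"turn":0},{"jaw":60,"delta_pos":[-0.06,-0.09,0.06],"turn":0},{"jaw":60,"delta_pos":[-0.077,-0.123,0.083],"turn":0},{"jaw":60,"delta_pos":[-0.077,-0.123,0.083],"turn":0},{"jaw":60,"delta_pos":[-0.077,-0.123,0.083],"turn":0},{"jaw":60,"delta_pos":[-0.077,-0.123,0.083],"turn":0}]'; python3 -c "
from h import *
plan((.4488,-.0018,.1,19.4),(.4488,-.0018,.02,19.4))
crop(snap('scene','e1'),190,110,280,210,6,'e1')"
```

```text
clock: 20.13
position: [0.4498, -0.0002, 0.1003]
ee_rot: [0.577, 0.817, 0.001, 0.0]
ft_force: [0.3, 0.6, 0.8]
grip_width: 0.698
now [ 4.498e-01 -2.000e-04  1.003e-01] yaw 19.5 tilt 0.08 t 20.13 F [0.3 0.6 0.8] g 59.6 j [-0.63  0.06  0.55  2.09 -0.04  1.    0.28]
(0.4488, -0.0018, 0.1, 19.4) -> [-0.0012 -0.0015  0.0003] turn 0.0004
(0.4488, -0.0018, 0.02, 19.4) -> [-0.0012 -0.0016  0.0803] turn 0.0004
```

View pics/e1.png

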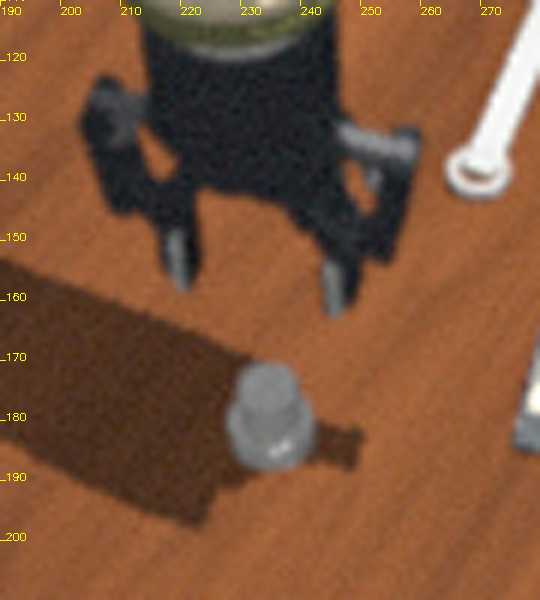

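```bash
python3 -m handwheel '[{"jaw":60,"delta_pos":[-0.001,-0.0015,0.03],"turn":0},{"jaw":60,"delta_pos":[-0.001,-0.0015,0.06],"turn":0},{"jaw":60,"delta_pos":[-0.001,-0.0015,0.08],"turn":0},{"jaw":60,"delta_pos":[-0.001,-0.0015,0.08],"turn":0},{"jaw":18,"delta_pos":[-0.001,-0.0015,0.08],"turn":0},{"jaw":18,"delta_pos":[-0.001,-0.0015,0.08],"turn":0},{"jaw":18,"delta_pos":[-0.001,-0.0015,0.08],"turn":0},{"jaw":18,"delta_pos":[-0.001,-0.0015,0.08],"turn":0},{"jaw":18,"delta_pos":[-0.001,-0.0015,0.08],"turn":0},{"jaw":18,"delta_pos":[-0.001,-0.0015,0.08],"turn":0}]' 50; python3 -c "
from h import *
p=np.load('rack.npy');c,s=np.cos(p[2]),np.sin(p[2])
w=lambda x,y:(p[0]+c*x-s*y,p[1]+s*x+c*y)
plan((.4488,-.0018,.15,19.4),w(-.009,-.066)+(.15,19.4))
crop(snap('scene','e2'),190,110,280,210,6,'e2')"
```

```text
clock: 21.02
position: [0.4494, -0.0026, 0.0215]
ee_rot: [0.578, 0.816, 0.001, 0.001]
ft_force: [-1.4, 0.0, 4.7]
grip_width: 0.309
now [ 0.4494 -0.0026  0.0215] yaw 19.4 tilt 0.19 t 21.02 F [-1.4  0.   4.7] g 26.4 j [-0.6   0.21  0.55  2.15 -0.15  0.82  0.38]
(0.4488, -0.0018, 0.15, 19.4) -> [ 1.000e-03  1.000e-04 -1.285e-01] turn -0.0001
(np.float64(0.5777894010278912), np.float64(0.18142439741419097), 0.15, 19.4) -> [ 0.131   0.1826 -0.1278] turn -0.0001
```

View pics/e2.png

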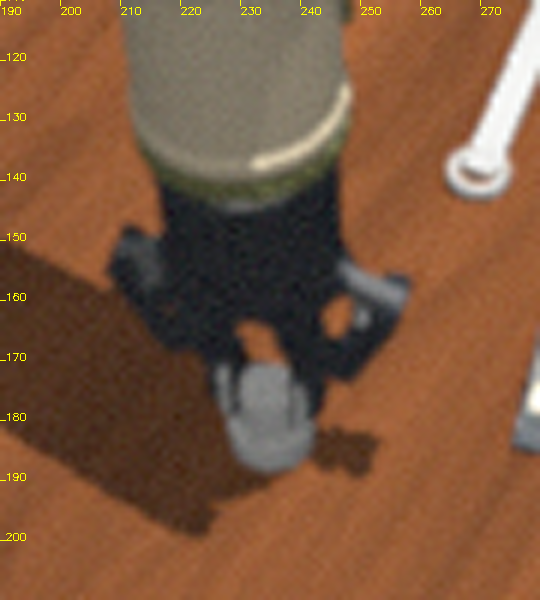

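```bash
python3 -m handwheel '[{"jaw":18,"delta_pos":[0,0,0],"turn":0},{"jaw":18,"delta_pos":[0,0,-0.03],"turn":0},{"jaw":18,"delta_pos":[0,0,-0.06],"turn":0},{"jaw":18,"delta_pos":[0,0,-0.1],"turn":0},{"jaw":18,"delta_pos":[0.02,0.03,-0.128],"turn":0},{"jaw":18,"delta_pos":[0.045,0.06,-0.128],"turn":0},{"jaw":18,"delta_pos":[0.07,0.09,-0.128],"turn":0},{"jaw":18,"delta_pos":[0.09,0.12,-0.128],"turn":0},{"jaw":18,"delta_pos":[0.11,0.15,-0.128],"turn":0},{"jaw":18,"delta_pos":[0.131,0.18,-0.128],"turn":0}]' 60; python3 -m handwheel '[{"jaw":18,"delta_pos":[0,0,0],"turn":0},{"jaw":18,"delta_pos":[0,0,0],"turn":0}]'; python3 -c "
from h import *
p=np.load('rack.npy');c,s=np.cos(p[2]),np.sin(p[2])
w=lambda x,y:(p[0]+c*x-s*y,p[1]+s*x+c*y)
plan(w(-.009,-.066)+(.15,19.4),w(-.009,-.066)+(.031,19.4))
crop(snap('scene','e3'),240,80,360,180,6,'e3')"
```

```text
clock: 21.9
position: [0.5753, 0.182, 0.1491]
ee_rot: [0.578, 0.816, 0.001, 0.0]
ft_force: [0.6, -0.1, -1.7]
grip_width: 0.301
clock: 22.07
position: [0.5747, 0.1825, 0.1481]
ee_rot: [0.577, 0.817, 0.0, 0.0]
ft_force: [-1.0, -1.8, -2.2]
grip_width: 0.3
now [0.5747 0.1825 0.1481] yaw 19.5 tilt 0.03 t 22.07 F [-1.  -1.8 -2.2] g 25.6 j [-0.76  0.36  0.46  1.65 -0.17  1.17  0.09]
(np.float64(0.5777894010278912), np.float64(0.18142439741419097), 0.15, 19.4) -> [-0.002   0.0026 -0.0019] turn 0.0008
(np.float64(0.5777894010278912), np.float64(0.18142439741419097), 0.031, 19.4) -> [-0.002   0.0025  0.1171] turn 0.0008
```

View pics/e3.png

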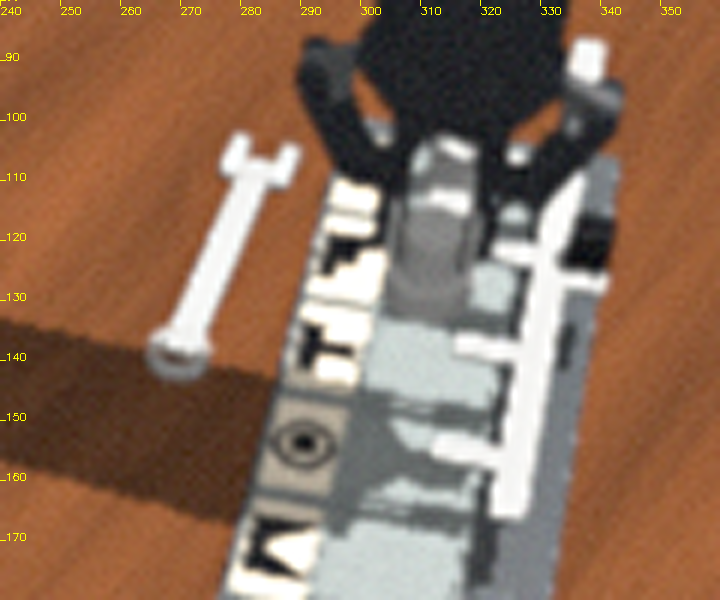

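```bash
python3 -m handwheel '[{"jaw":18,"delta_pos":[-0.002,0.0025,0.02],"turn":0},{"jaw":18,"delta_pos":[-0.002,0.0025,0.05],"turn":0},{"jaw":18,"delta_pos":[-0.002,0.0025,0.08],"turn":0},{"jaw":18,"delta_pos":[-0.002,0.0025,0.1],"turn":0},{"jaw":18,"delta_pos":[-0.002,0.0025,0.11],"turn":0},{"jaw":18,"delta_pos":[-0.002,0.0025,0.116],"turn":0},{"jaw":18,"delta_pos":[-0.002,0.0025,0.116],"turn":0},{"jaw":18,"delta_pos":[-0.002,0.0025,0.116],"turn":0}]'; python3 -c "
from h import *
p=np.load('rack.npy');c,s=np.cos(p[2]),np.sin(p[2])
w=lambda x,y:(p[0]+c*x-s*y,p[1]+s*x+c*y)
plan(w(-.009,-.066)+(.031,19.4))
crop(snap('scene','e4'),250,80,350,180,6,'e4')"
```

```text
clock: 22.78
position: [0.5781, 0.179, 0.0332]
ee_rot: [0.578, 0.816, 0.001, 0.0]
ft_force: [0.7, -1.0, -2.1]
grip_width: 0.303
now [0.5781 0.179  0.0332] yaw 19.3 tilt 0.11 t 22.78 F [ 0.7 -1.  -2.1] g 25.9 j [-0.72  0.5   0.43  1.74 -0.24  0.96  0.14]
(np.float64(0.5777894010278912), np.float64(0.18142439741419097), 0.031, 19.4) -> [0.0024 0.0005 0.0022] turn -0.0003
```

View pics/e4.png

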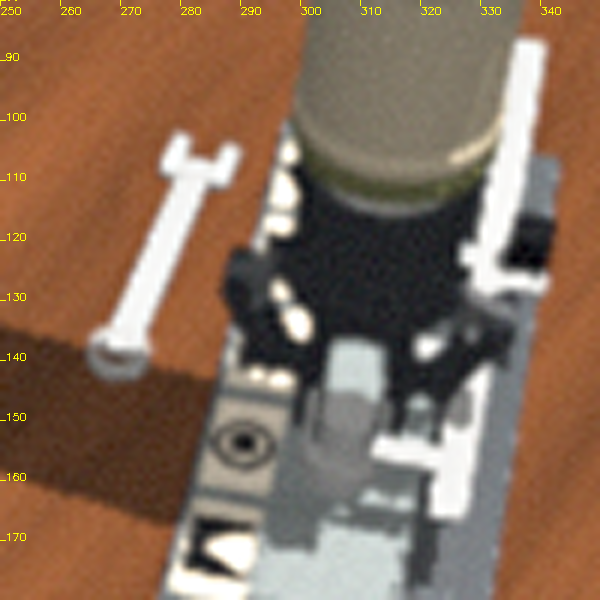

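```bash
python3 -m handwheel '[{"jaw":18,"delta_pos":[0.001,0,0.002],"turn":0},{"jaw":18,"delta_pos":[0.001,0,0.002],"turn":0},{"jaw":18,"delta_pos":[0.001,0,0.002],"turn":0}]'; python3 -m handwheel '[{"jaw":38,"delta_pos":[0,0,0],"turn":0},{"jaw":38,"delta_pos":[0,0,0],"turn":0},{"jaw":38,"delta_pos":[0,0,0],"turn":0}]'; python3 -m handwheel '[{"jaw":38,"delta_pos":[0,0,-0.02],"turn":0},{"jaw":38,"delta_pos":[0,0,-0.05],"turn":0},{"jaw":38,"delta_pos":[0,0,-0.09],"turn":0},{"jaw":60,"delta_pos":[-0.02,0,-0.13],"turn":0},{"jaw":60,"delta_pos":[-0.06,-0.0,-0.15],"turn":0},{"jaw":60,"delta_pos":[-0.1,-0.0,-0.15],"turn":0},{"jaw":60,"delta_pos":[-0.14,-0.0,-0.15],"turn":0},{"jaw":60,"delta_pos":[-0.18,-0.0,-0.15],"turn":0},{"jaw":60,"delta_pos":[-0.22,-0.0,-0.15],"turn":0},{"jaw":60,"delta_pos":[-0.26,-0.0,-0.15],"turn":0}]';python3 -m handwheel '[{"jaw":60,"delta_pos":[0,0,0],"turn":0},{"jaw":60,"delta_pos":[0,0,0],"turn":0}]' ;python3 run2.py tee .6212 -.3273; python3 -c "
from h import *
s=cv2.imread('pics/x_s.png')
crop(s,260,80,350,200,5,'e5');crop(cv2.imread('pics/x_t.png'),95,145,225,245,6,'e5t');
plan((.6212,-.3273,.15,-26.6),(.6212,-.3273,.1,-26.6))"
```

```text
clock: 23.08
position: [0.5776, 0.1805, 0.0307]
ee_rot: [0.578, 0.816, 0.001, 0.0]
ft_force: [-0.2, 0.7, 2.7]
grip_width: 0.299
clock: 23.33
position: [0.5771, 0.18, 0.0299]
ee_rot: [0.578, 0.816, 0.0, 0.0]
ft_force: [0.5, -0.1, 0.3]
grip_width: 0.442
clock: 24.17
position: [0.6635, -0.0673, 0.1799]
ee_rot: [0.578, 0.816, 0.0, 0.0]
ft_force: [0.6, 0.3, 0.1]
grip_width: 0.706
clock: 24.33
position: [0.663, -0.0693, 0.1795]
ee_rot: [0.58, 0.814, -0.001, 0.0]
ft_force: [0.1, 0.9, 0.2]
grip_width: 0.704
tee [ 0.6213 -0.3274] yaw deg 63.4 err 0.135
now [ 0.6631 -0.0646  0.1794] yaw 19.4 tilt 0.05 t 24.43 F [ 0.1  1.7 -0.5] g 59.9 j [-0.37  0.49  0.56  1.43 -0.26  1.29  0.55]
(0.6212, -0.3273, 0.15, -26.6) -> [-0.2339 -0.1267  0.0293] turn 0.2555
(0.6212, -0.3273, 0.1, -26.6) -> [-0.2339 -0.1266  0.0793] turn 0.2555
```

View pics/e5.png

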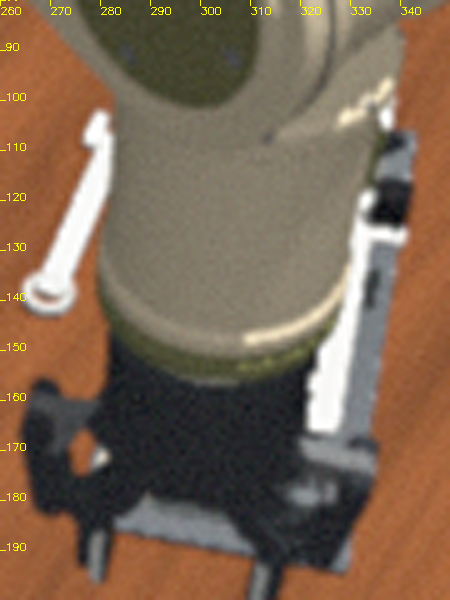

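View pics/e5t.png

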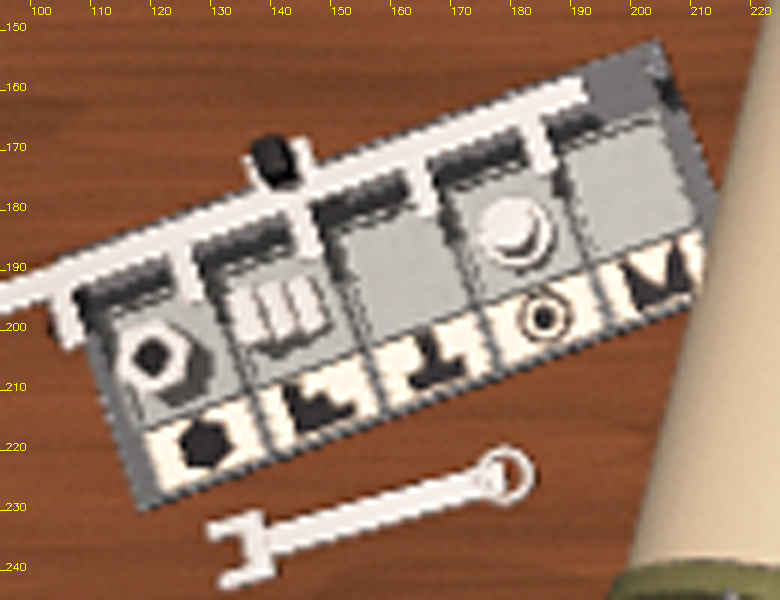

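View pics/fit_tee_scene.png

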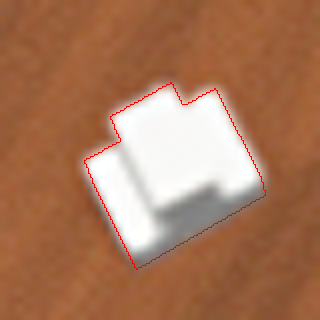

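```bash
python3 -m handwheel '[{"jaw":60,"delta_pos":[-0.03,-0.017,0],"turn":0.03},{"jaw":60,"delta_pos":[-0.06,-0.034,0],"turn":0.07},{"jaw":60,"delta_pos":[-0.09,-0.05,0],"turn":0.11},{"jaw":60,"delta_pos":[-0.12,-0.067,0],"turn":0.15},{"jaw":60,"delta_pos":[-0.15,-0.084,0.02],"turn":0.19},{"jaw":60,"delta_pos":[-0.18,-0.1,0.04],"turn":0.22},{"jaw":60,"delta_pos":[-0.21,-0.115,0.06],"turn":0.255},{"jaw":60,"delta_pos":[-0.234,-0.127,0.079],"turn":0.255},{"jaw":60,"delta_pos":[-0.234,-0.127,0.079],"turn":0.255},{"jaw":60,"delta_pos":[-0.234,-0.127,0.079],"turn":0.255}]';python3 -m handwheel '[{"jaw":60,"delta_pos":[0,0,0],"turn":0},{"jaw":60,"delta_pos":[0,0,0],"turn":0}]'; python3 -c "
from h import *
plan((.6213,-.3274,.1,-26.6),(.6213,-.3274,.011,-26.6))
crop(snap('scene','f1'),150,230,270,330,6,'f1')"
```

```text
clock: 25.27
position: [0.62, -0.3281, 0.0992]
ee_rot: [0.851, 0.526, -0.001, -0.001]
ft_force: [0.6, 0.2, 0.5]
grip_width: 0.702
clock: 25.43
position: [0.6225, -0.3258, 0.1015]
ee_rot: [0.85, 0.527, 0.001, 0.0]
ft_force: [-0.4, 0.7, 0.8]
grip_width: 0.704
now [ 0.6225 -0.3258  0.1015] yaw -26.3 tilt 0.11 t 25.43 F [-0.4  0.7  0.8] g 60.1 j [-0.05  0.69  0.71  1.41 -0.46  1.21  0.25]
(0.6213, -0.3274, 0.1, -26.6) -> [-0.0019 -0.0004  0.0015] turn 0.0014
(0.6213, -0.3274, 0.011, -26.6) -> [-0.0021 -0.0005  0.0905] turn 0.0014
```

View pics/f1.png

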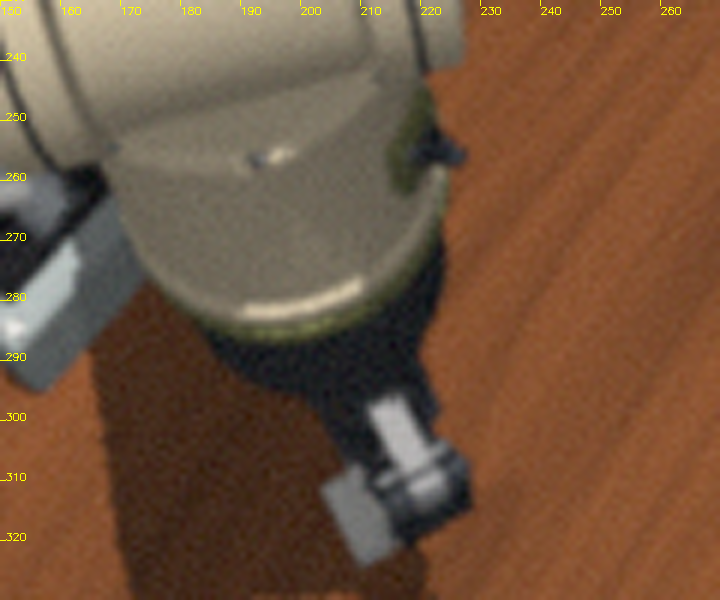

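```bash
python3 -m handwheel '[{"jaw":60,"delta_pos":[-0.002,-0.0005,0.03],"turn":0.001},{"jaw":60,"delta_pos":[-0.002,-0.0005,0.06],"turn":0.001},{"jaw":60,"delta_pos":[-0.002,-0.0005,0.09],"turn":0.001},{"jaw":60,"delta_pos":[-0.002,-0.0005,0.09],"turn":0.001},{"jaw":18,"delta_pos":[-0.002,-0.0005,0.09],"turn":0.001},{"jaw":18,"delta_pos":[-0.002,-0.0005,0.09],"turn":0.001},{"jaw":18,"delta_pos":[-0.002,-0.0005,0.09],"turn":0.001},{"jaw":18,"delta_pos":[-0.002,-0.0005,0.09],"turn":0.001},{"jaw":18,"delta_pos":[-0.002,-0.0005,0.09],"turn":0.001},{"jaw":18,"delta_pos":[-0.002,-0.0005,0.09],"turn":0.001}]' 50; python3 -c "
from h import *
p=np.load('rack.npy');c,s=np.cos(p[2]),np.sin(p[2])
w=lambda x,y:(p[0]+c*x-s*y,p[1]+s*x+c*y)
plan((.5,-.1,.15,0),w(-.009,-.0)+(.15,19.4))"
```

```text
clock: 26.32
position: [0.6212, -0.3303, 0.0137]
ee_rot: [0.851, 0.525, 0.001, 0.002]
ft_force: [-0.8, 1.6, 7.3]
grip_width: 0.317
now [ 0.6212 -0.3303  0.0137] yaw -26.7 tilt 0.23 t 26.32 F [-0.8  1.6  7.3] g 27.1 j [-0.02  0.78  0.66  1.46 -0.51  1.07  0.29]
(0.5, -0.1, 0.15, 0) -> [ 0.1514 -0.2112 -0.1371] turn -0.1483
(np.float64(0.5558601065891212), np.float64(0.2436747471755998), 0.15, 19.4) -> [ 0.4836 -0.3157 -0.1373] turn -0.2561
```

```bash
python3 -m handwheel '[{"jaw":18,"delta_pos":[0,0,-0.03],"turn":0},{"jaw":18,"delta_pos":[0,0,-0.06],"turn":0},{"jaw":18,"delta_pos":[0,0,-0.1],"turn":0},{"jaw":18,"delta_pos":[0.02,-0.013,-0.137],"turn":0},{"jaw":18,"delta_pos":[0.05,-0.033,-0.137],"turn":-0.03},{"jaw":18,"delta_pos":[0.08,-0.052,-0.137],"turn":-0.06},{"jaw":18,"delta_pos":[0.11,-0.072,-0.137],"turn":-0.09},{"jaw":18,"delta_pos":[0.14,-0.091,-0.137],"turn":-0.12},{"jaw":18,"delta_pos":[0.17,-0.111,-0.137],"turn":-0.15},{"jaw":18,"delta_pos":[0.2,-0.13,-0.137],"turn":-0.18}]' 60; python3 -m handwheel '[{"jaw":18,"delta_pos":[0,0,0],"turn":0},{"jaw":18,"delta_pos":[0,0,0],"turn":0}]'; python3 -c "
from h import *
p=np.load('rack.npy');c,s=np.cos(p[2]),np.sin(p[2])
w=lambda x,y:(p[0]+c*x-s*y,p[1]+s*x+c*y)
crop(snap('scene','f2'),180,130,340,250,5,'f2')
plan(w(-.009,-.0)+(.15,19.4))"
```

```text
clock: 27.15
position: [0.5931, -0.0911, 0.149]
ee_rot: [0.67, 0.743, 0.001, 0.001]
ft_force: [0.9, -0.1, -1.6]
grip_width: 0.319
clock: 27.32
position: [0.5938, -0.0899, 0.1489]
ee_rot: [0.67, 0.743, 0.001, 0.0]
ft_force: [-0.3, -1.0, -2.2]
grip_width: 0.315
now [ 0.5937 -0.0923  0.1488] yaw 5.7 tilt 0.1 t 27.37 F [-0.4 -1.4 -1.8] g 26.9 j [-0.43  0.38  0.63  1.66 -0.24  1.18  0.37]
(np.float64(0.5558601065891212), np.float64(0.2436747471755998), 0.15, 19.4) -> [ 0.338  -0.0042 -0.0011] turn -0.076
```

View pics/f2.png

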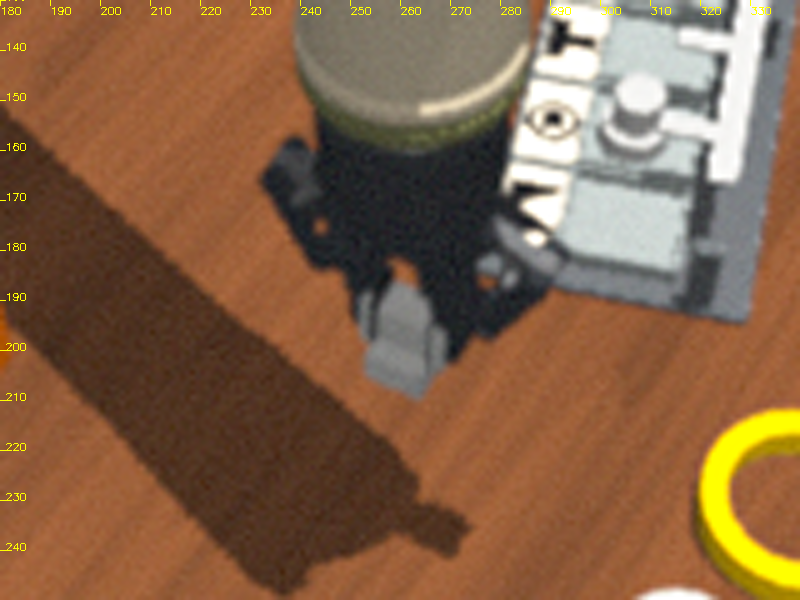

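```bash
python3 -m handwheel '[{"jaw":18,"delta_pos":[0.03,0,0],"turn":-0.02},{"jaw":18,"delta_pos":[0.07,-0.001,0],"turn":-0.04},{"jaw":18,"delta_pos":[0.11,-0.001,0],"turn":-0.076},{"jaw":18,"delta_pos":[0.15,-0.002,0],"turn":-0.076},{"jaw":18,"delta_pos":[0.19,-0.002,0],"turn":-0.076},{"jaw":18,"delta_pos":[0.23,-0.003,0],"turn":-0.076},{"jaw":18,"delta_pos":[0.27,-0.004,0],"turn":-0.076},{"jaw":18,"delta_pos":[0.31,-0.004,0],"turn":-0.076},{"jaw":18,"delta_pos":[0.338,-0.004,0],"turn":-0.076},{"jaw":18,"delta_pos":[0.338,-0.004,0],"turn":-0.076}]'; python3 -m handwheel '[{"jaw":18,"delta_pos":[0,0,0],"turn":0},{"jaw":18,"delta_pos":[0,0,0],"turn":0}]'; python3 -c "
from h import *
p=np.load('rack.npy');c,s=np.cos(p[2]),np.sin(p[2])
w=lambda x,y:(p[0]+c*x-s*y,p[1]+s*x+c*y)
crop(snap('scene','f3'),240,80,360,180,5,'f3')
plan(w(-.009,-.0)+(.15,19.4),w(-.009,-.0)+(.026,19.4))"
```

```text
clock: 28.2
position: [0.5548, 0.2498, 0.1478]
ee_rot: [0.576, 0.818, 0.001, -0.001]
ft_force: [-0.1, 0.8, -2.8]
grip_width: 0.316
clock: 28.37
position: [0.557, 0.241, 0.148]
ee_rot: [0.579, 0.815, -0.0, 0.001]
ft_force: [0.6, -0.5, -3.1]
grip_width: 0.314
now [0.5571 0.2406 0.1481] yaw 19.1 tilt 0.07 t 28.42 F [-0.6 -0.  -2.4] g 26.8 j [-0.85  0.37  0.45  1.64 -0.17  1.17 -0.02]
(np.float64(0.5558601065891212), np.float64(0.2436747471755998), 0.15, 19.4) -> [ 0.0033 -0.0001 -0.0019] turn -0.0015
(np.float64(0.5558601065891212), np.float64(0.2436747471755998), 0.026, 19.4) -> [ 0.0034 -0.0002  0.1221] turn -0.0015
```

View pics/f3.png

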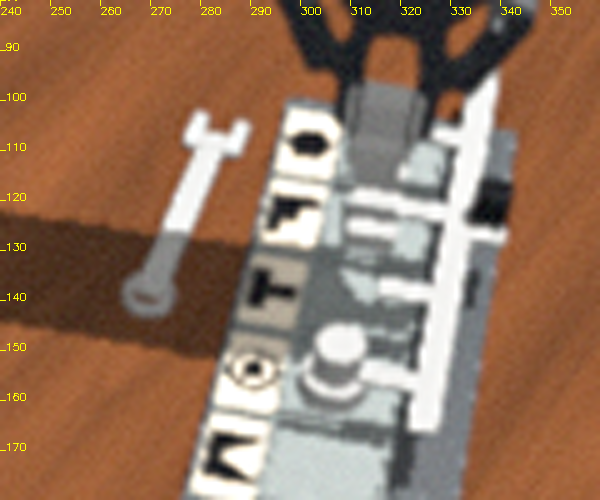

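```bash
python3 -m handwheel '[{"jaw":18,"delta_pos":[0.003,0,0.02],"turn":0},{"jaw":18,"delta_pos":[0.003,0,0.05],"turn":0},{"jaw":18,"delta_pos":[0.003,0,0.08],"turn":0},{"jaw":18,"delta_pos":[0.003,0,0.1],"turn":0},{"jaw":18,"delta_pos":[0.003,0,0.115],"turn":0},{"jaw":18,"delta_pos":[0.003,0,0.121],"turn":0},{"jaw":18,"delta_pos":[0.003,0,0.121],"turn":0},{"jaw":18,"delta_pos":[0.003,0,0.121],"turn":0}]'; python3 -c "
from h import *
p=np.load('rack.npy');c,s=np.cos(p[2]),np.sin(p[2])
w=lambda x,y:(p[0]+c*x-s*y,p[1]+s*x+c*y)
plan(w(-.009,0)+(.0235,19.4))
crop(snap('scene','f4'),250,80,350,180,6,'f4')"
```

```text
clock: 29.08
position: [0.5558, 0.2451, 0.0276]
ee_rot: [0.579, 0.815, 0.0, 0.0]
ft_force: [0.4, 1.0, -1.9]
grip_width: 0.319
now [0.5558 0.2451 0.0276] yaw 19.3 tilt 0.05 t 29.08 F [ 0.4  1.  -1.9] g 27.2 j [-0.82  0.51  0.41  1.73 -0.24  0.95  0.02]
(np.float64(0.5558601065891212), np.float64(0.2436747471755998), 0.0235, 19.4) -> [-0.0014 -0.0004  0.0041] turn -0.0008
```

View pics/f4.png

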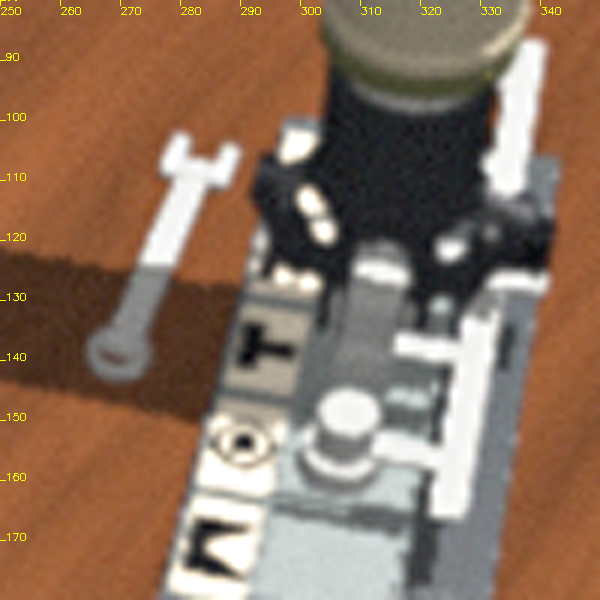

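```bash
python3 -m handwheel '[{"jaw":18,"delta_pos":[-0.001,0,0.004],"turn":0},{"jaw":18,"delta_pos":[-0.001,0,0.004],"turn":0},{"jaw":18,"delta_pos":[-0.001,0,0.004],"turn":0}]'; python3 -m handwheel '[{"jaw":38,"delta_pos":[0,0,0],"turn":0},{"jaw":38,"delta_pos":[0,0,0],"turn":0},{"jaw":38,"delta_pos":[0,0,0],"turn":0}]'; python3 -m handwheel '[{"jaw":38,"delta_pos":[0,0,-0.02],"turn":0},{"jaw":38,"delta_pos":[0,0,-0.05],"turn":0},{"jaw":38,"delta_pos":[0,0,-0.09],"turn":0},{"jaw":38,"delta_pos":[0.02,0,-0.13],"turn":0},{"jaw":20,"delta_pos":[0.06,-0.0,-0.18],"turn":0},{"jaw":0,"delta_pos":[0.1,0.0,-0.2],"turn":0},{"jaw":0,"delta_pos":[0.14,0.03,-0.2],"turn":0},{"jaw":0,"delta_pos":[0.16,0.05,-0.2],"turn":0},{"jaw":0,"delta_pos":[0.18,0.05,-0.2],"turn":0},{"jaw":0,"delta_pos":[0.2,0.05,-0.2],"turn":0}]';python3 -m handwheel '[{"jaw":0,"delta_pos":[0,0,0],"turn":0},{"jaw":0,"delta_pos":[0,0,0],"turn":0}]' ; python3 -c "
from h import *
s=snap('scene','g1');crop(s,260,80,350,200,5,'g1s');crop(snap('top','g2'),95,145,225,245,6,'g1t');
p=np.load('rack.npy');c,s=np.cos(p[2]),np.sin(p[2])
w=lambda x,y:(p[0]+c*x-s*y,p[1]+s*x+c*y)
plan(w(.058,.095)+(.15,19.4),w(.058,.095)+(.074,19.4))"
```

```text
clock: 29.38
position: [0.5555, 0.2451, 0.0232]
ee_rot: [0.578, 0.816, 0.0, 0.0]
ft_force: [-0.8, 0.2, -1.8]
grip_width: 0.318
clock: 29.63
position: [0.5555, 0.2453, 0.0231]
ee_rot: [0.578, 0.816, 0.0, 0.0]
ft_force: [-0.4, -0.4, 1.1]
grip_width: 0.446
clock: 30.47
position: [0.5354, 0.4547, 0.2227]
ee_rot: [0.577, 0.817, 0.001, -0.0]
ft_force: [-0.3, -0.4, -0.1]
grip_width: 0.0
clock: 30.63
position: [0.5353, 0.4517, 0.2222]
ee_rot: [0.577, 0.817, -0.0, -0.0]
ft_force: [0.2, -0.3, -0.1]
grip_width: 0.0
now [0.5368 0.4493 0.2229] yaw 19.3 tilt 0.04 t 30.73 F [ 1.2 -0.3  0.5] g -0.1 j [-1.02  0.52  0.4   1.26 -0.2   1.4  -0.3 ]
(np.float64(0.5874887499577763), np.float64(0.35553907982304567), 0.15, 19.4) -> [-0.1052  0.0169  0.073 ] turn -0.0006
(np.float64(0.5874887499577763), np.float64(0.35553907982304567), 0.074, 19.4) -> [-0.1051  0.0169  0.149 ] turn -0.0006
```

View pics/g1s.png

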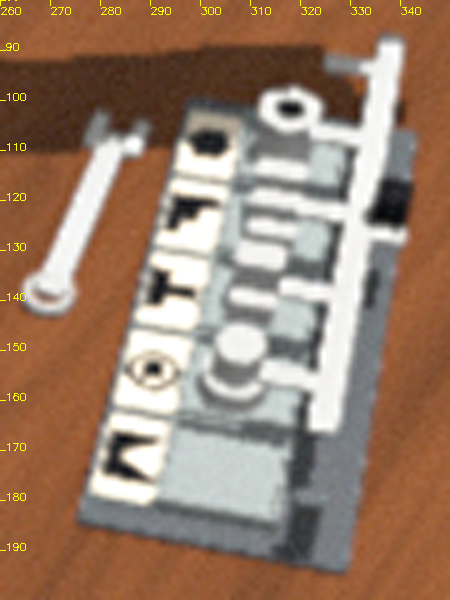

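View pics/g1t.png

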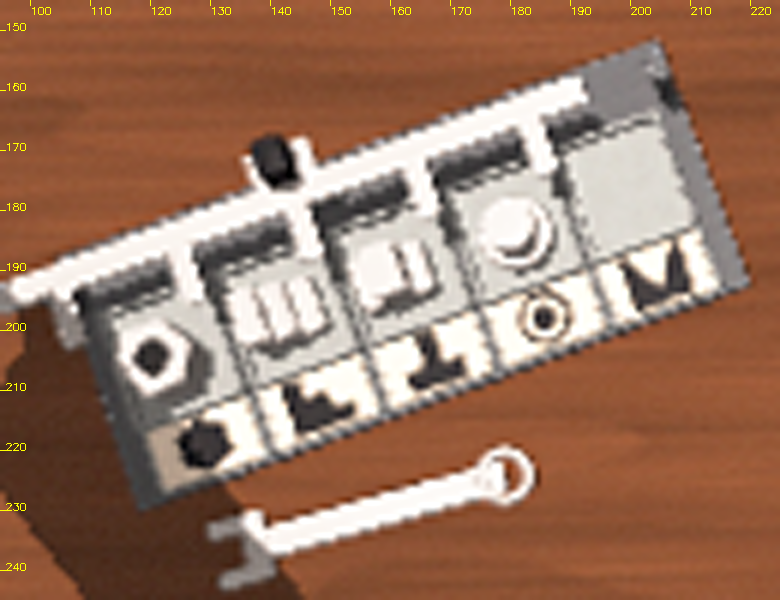

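```bash
python3 -c "
from h import *
p=np.load('rack.npy');c,s=np.cos(p[2]),np.sin(p[2])
for l,u,v,z in [('hex',119.5,204,.047),('hexbore',119.5,204.3,.047),('round',180.5,182.7,.049),('tee stem',157,191,.049),('step mid',138,197,.03)]:
    d=unp('top',u,v,z)[:2]-p[:2];print(l,np.round([c*d[0]+s*d[1],-s*d[0]+c*d[1]],4))
cv2.imwrite('pics/g3.png',cv2.resize(np.hstack([cv2.imread('pics/g2.png'),cv2.imread('pics/g1.png')]),(800,300)))
t=cv2.imread('pics/g2.png');cv2.imwrite('pics/g4.png',cv2.resize(t,(800,600)))"
```

```text
hex [-0.0097  0.1364]
hexbore [-0.0106  0.1367]
round [-0.0142 -0.0702]
tee stem [-0.013   0.0098]
step mid [-0.0052  0.0775]
```

View pics/g4.png

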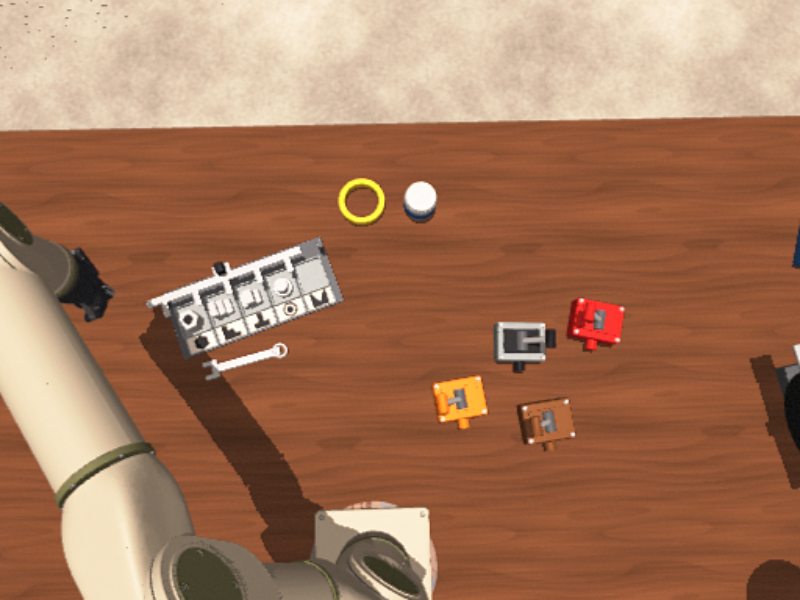

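```bash
python3 -c "
from fit import *
p=np.load('rack.npy');c,s=np.cos(p[2]),np.sin(p[2])
w=lambda x,y:(p[0]+c*x-s*y,p[1]+s*x+c*y)
for cam,f,(x0,y0,x1,y1) in [('top','g2',(105,170,195,220)),('scene','g1',(285,90,345,175))]:
  im=cv2.imread(f'pics/{f}.png');S2=8
  o=cv2.resize(im[y0:y1,x0:x1],None,fx=S2,fy=S2,interpolation=cv2.INTER_CUBIC)
  raw=o.copy()
  for k,pos,yaw in [('tee',(-.009,0),p[2]-np.pi/2),('step',(-.008,.066),p[2]-np.pi/2),('hex',(-.01,.132),p[2]+np.pi/2),('round',(-.01,-.066),0)]:
    P0=w(*pos);cc,ss=np.cos(yaw),np.sin(yaw)
    for b in M[k]:
      for zz in (b[:,2].max(),):
        q=b[b[:,2]==zz];P=np.c_[P0[0]+cc*q[:,0]-ss*q[:,1],P0[1]+ss*q[:,0]+cc*q[:,1],q[:,2]+.009]
        h=cv2.convexHull(((proj(cam,P)-(x0,y0)+.5)*S2-.5).astype(np.int32));cv2.polylines(o,[h],True,(0,0,255),1)
  cv2.imwrite(f'pics/ov_{cam}.png',np.vstack([raw,o]) if cam=='top' else np.hstack([raw,o])[:600])
"
```

```text
(no output)
```

View pics/ov_top.png

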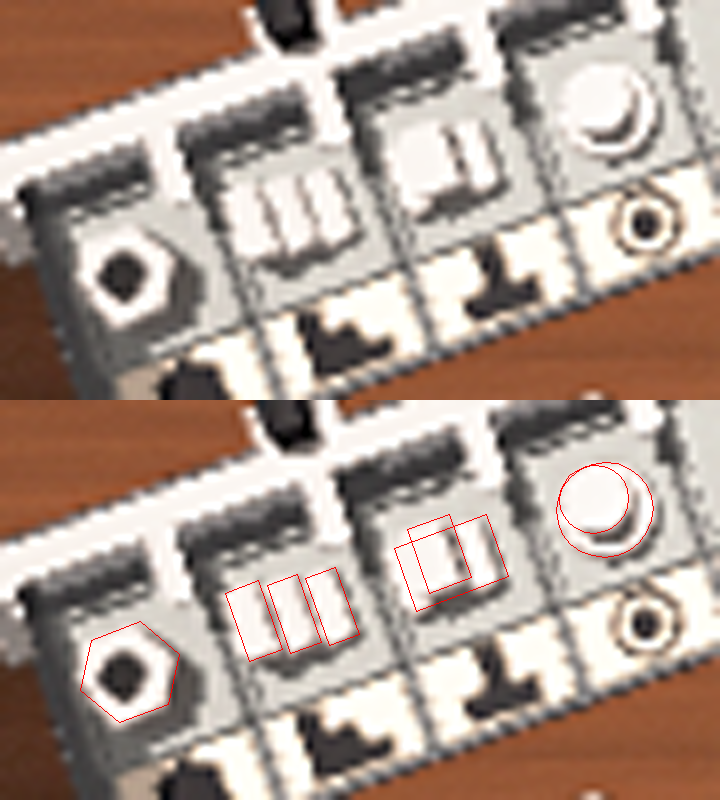

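View pics/ov_scene.png

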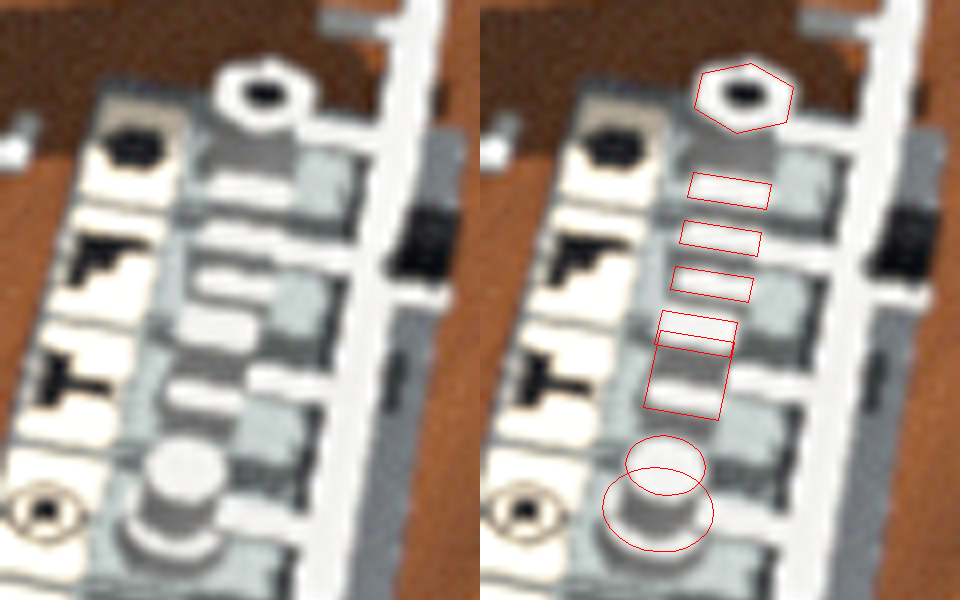

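```bash
python3 -m handwheel '[{"jaw":0,"delta_pos":[-0.035,0.006,0],"turn":0},{"jaw":0,"delta_pos":[-0.07,0.012,0.03],"turn":0},{"jaw":0,"delta_pos":[-0.1,0.016,0.06],"turn":0},{"jaw":0,"delta_pos":[-0.1,0.016,0.073],"turn":0},{"jaw":0,"delta_pos":[-0.1,0.016,0.073],"turn":0},{"jaw":0,"delta_pos":[-0.1,0.016,0.073],"turn":0}]'; python3 -c "
from h import *
p=np.load('rack.npy');c,s=np.cos(p[2]),np.sin(p[2])
w=lambda x,y:(p[0]+c*x-s*y,p[1]+s*x+c*y)
plan(w(.058,.1)+(.15,19.4),w(.058,.1)+(.074,19.4),w(.058,.02)+(.074,19.4))"
```

```text
clock: 31.23
position: [0.5843, 0.3605, 0.1499]
ee_rot: [0.579, 0.815, -0.0, -0.0]
ft_force: [-0.5, 0.4, 1.0]
grip_width: 0.001
now [0.5843 0.3605 0.1499] yaw 19.3 tilt 0.05 t 31.23 F [-0.5  0.4  1. ] g 0.0 j [-0.9   0.54  0.41  1.4  -0.22  1.25 -0.14]
(np.float64(0.585827439773021), np.float64(0.3602550154110312), 0.15, 19.4) -> [-0.0007  0.0013 -0.0001] turn -0.0008
(np.float64(0.585827439773021), np.float64(0.3602550154110312), 0.074, 19.4) -> [-0.0007  0.0014  0.0759] turn -0.0008
(np.float64(0.6124084027291059), np.float64(0.2848000460032629), 0.074, 19.4) -> [-0.0807  0.0016  0.0759] turn -0.0008
```

```bash
python3 -m handwheel '[{"jaw":0,"delta_pos":[0,0.0015,0.03],"turn":0},{"jaw":0,"delta_pos":[0,0.0015,0.06],"turn":0},{"jaw":0,"delta_pos":[0,0.0015,0.076],"turn":0},{"jaw":0,"delta_pos":[0,0.0015,0.076],"turn":0}]';python3 -m handwheel '[{"jaw":0,"delta_pos":[-0.015,0,0],"turn":0},{"jaw":0,"delta_pos":[-0.03,0,0],"turn":0},{"jaw":0,"delta_pos":[-0.04,0,0],"turn":0},{"jaw":0,"delta_pos":[-0.05,0,0],"turn":0},{"jaw":0,"delta_pos":[-0.06,0,0],"turn":0},{"jaw":0,"delta_pos":[-0.068,0,0],"turn":0},{"jaw":0,"delta_pos":[-0.073,0,0],"turn":0},{"jaw":0,"delta_pos":[-0.076,0,0],"turn":0},{"jaw":0,"delta_pos":[-0.076,0,0],"turn":0}]';  python3 -c "
from h import *
p=np.load('rack.npy');c,s=np.cos(p[2]),np.sin(p[2])
w=lambda x,y:(p[0]+c*x-s*y,p[1]+s*x+c*y)
plan(w(.058,.02)+(.074,19.4))"
```

```text
clock: 31.57
position: [0.5837, 0.3629, 0.0716]
ee_rot: [0.577, 0.817, -0.001, -0.001]
ft_force: [-0.2, 0.6, -1.0]
grip_width: 0.0
clock: 32.32
position: [0.6113, 0.2894, 0.0738]
ee_rot: [0.578, 0.816, -0.0, 0.0]
ft_force: [-0.2, -0.9, 0.5]
grip_width: -0.001
now [0.6113 0.2894 0.0738] yaw 19.3 tilt 0.02 t 32.32 F [-0.2 -0.9  0.5] g -0.1 j [-0.8   0.59  0.4   1.5  -0.24  1.11 -0.01]
(np.float64(0.6124084027291059), np.float64(0.2848000460032629), 0.074, 19.4) -> [-0.0047 -0.0004 -0.0002] turn -0.0004
```

```bash
python3 -m handwheel '[{"jaw":0,"delta_pos":[-0.003,0,0],"turn":0},{"jaw":0,"delta_pos":[-0.006,0,0],"turn":0},{"jaw":0,"delta_pos":[-0.006,0,0],"turn":0}]'; python3 -m handwheel '[{"jaw":0,"delta_pos":[-0.003,0,0],"turn":0},{"jaw":0,"delta_pos":[-0.006,0,0],"turn":0},{"jaw":0,"delta_pos":[-0.006,0,0],"turn":0}]'; python3 -c "
from h import *
p=np.load('rack.npy');c,s=np.cos(p[2]),np.sin(p[2])
w=lambda x,y:(p[0]+c*x-s*y,p[1]+s*x+c*y)
plan(w(.058,.02)+(.074,19.4))"
```

```text
clock: 32.57
position: [0.6127, 0.2843, 0.0734]
ee_rot: [0.578, 0.816, -0.0, -0.0]
ft_force: [-0.5, 1.7, 0.8]
grip_width: -0.0
clock: 32.82
position: [0.6128, 0.2842, 0.0735]
ee_rot: [0.576, 0.817, 0.002, -0.003]
ft_force: [-5.7, 14.9, 0.8]
grip_width: -0.0
now [0.6128 0.2842 0.0735] yaw 19.6 tilt 0.36 t 32.82 F [-5.7 14.9  0.8] g -0.0 j [-0.79  0.58  0.4   1.5  -0.25  1.1   0.01]
(np.float64(0.6124084027291059), np.float64(0.2848000460032629), 0.074, 19.4) -> [ 0.0007 -0.0001 -0.0005] turn 0.0011
```

```bash
python3 -m handwheel '[{"jaw":0,"delta_pos":[-0.003,0,0],"turn":0},{"jaw":0,"delta_pos":[-0.005,0,0],"turn":0},{"jaw":0,"delta_pos":[-0.005,0,0],"turn":0}]'; python3 -m handwheel '[{"jaw":0,"delta_pos":[0.02,0,0],"turn":0},{"jaw":0,"delta_pos":[0.05,0,0],"turn":0},{"jaw":0,"delta_pos":[0.06,0,-0.03],"turn":0},{"jaw":0,"delta_pos":[0.08,0,-0.07],"turn":0},{"jaw":0,"delta_pos":[0.11,0,-0.11],"turn":0},{"jaw":0,"delta_pos":[0.15,0,-0.15],"turn":0},{"jaw":0,"delta_pos":[0.19,0,-0.15],"turn":0},{"jaw":0,"delta_pos":[0.22,0,-0.15],"turn":0},{"jaw":0,"delta_pos":[0.22,0,-0.15],"turn":0},{"jaw":0,"delta_pos":[0.22,0,-0.15],"turn":0}]'; python3 -c "
from h import *
s=snap('scene','z1');crop(s,260,80,350,200,5,'z1s');t=snap('top','z2');crop(t,95,145,225,245,6,'z1t');
cv2.imwrite('pics/z3.png',cv2.resize(s,(800,600)))
plan()"
```

```text
clock: 33.07
position: [0.6128, 0.2841, 0.0736]
ee_rot: [0.575, 0.818, 0.003, -0.005]
ft_force: [-9.1, 25.1, 0.9]
grip_width: -0.002
clock: 33.9
position: [0.5411, 0.4854, 0.2228]
ee_rot: [0.576, 0.818, -0.0, -0.0]
ft_force: [0.4, -0.8, 0.4]
grip_width: 0.0
now [0.544  0.4807 0.2228] yaw 19.3 tilt 0.13 t 34.0 F [ 0.4 -0.6 -0.3] g -0.3 j [-1.03  0.59  0.39  1.17 -0.21  1.43 -0.33]
```

View pics/z1s.png

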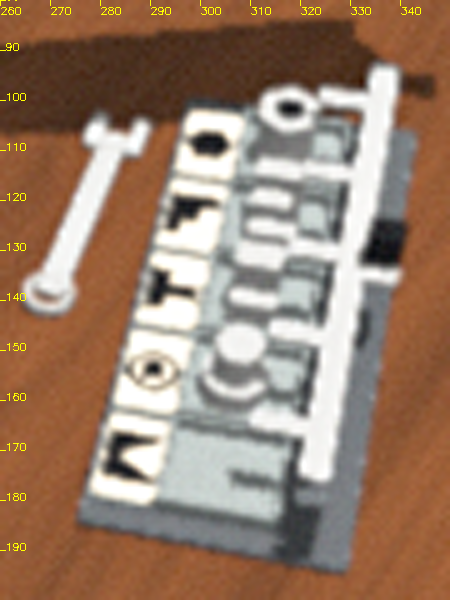

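View pics/z1t.png

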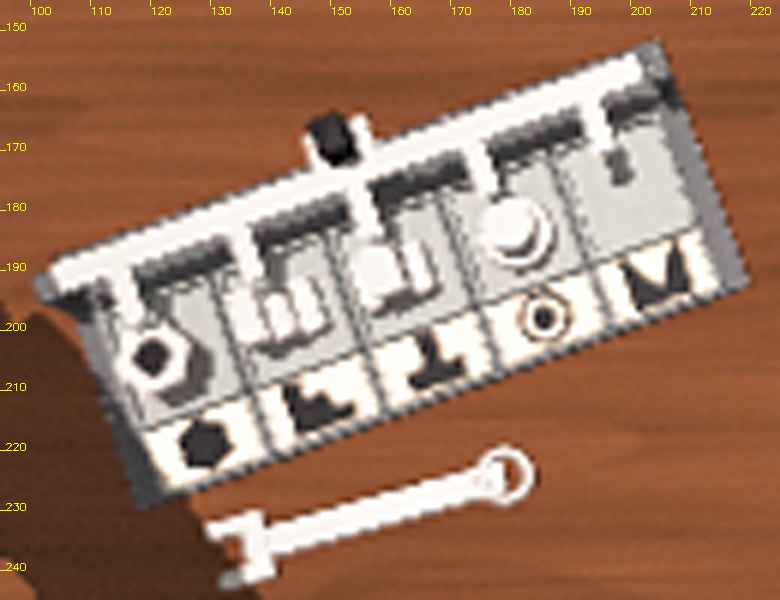

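View pics/z3.png

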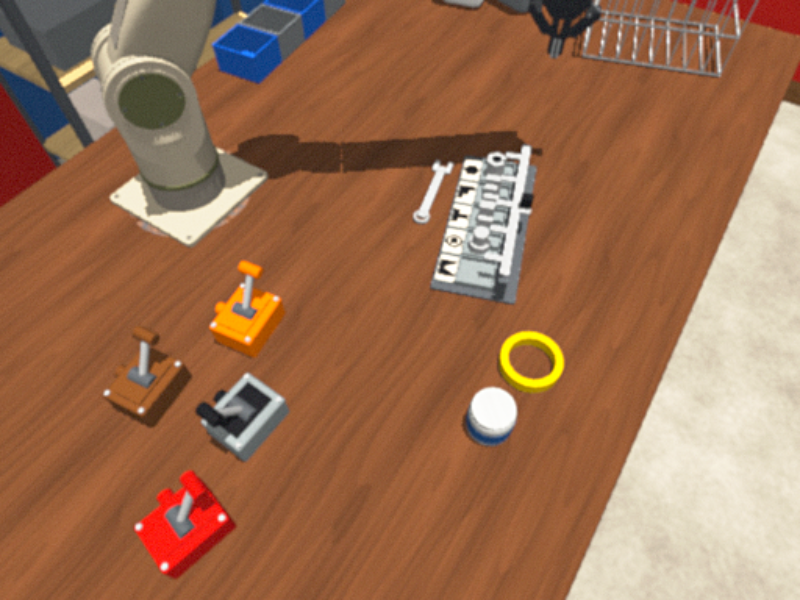

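```bash
python3 -m handwheel '[{"jaw":0,"delta_pos":[0,0,0],"turn":0},{"jaw":0,"delta_pos":[0,0,0],"turn":0},{"jaw":0,"delta_pos":[0,0,0],"turn":0},{"jaw":0,"delta_pos":[0,0,0],"turn":0}]'; python3 -c "
from workcell import hand_in
print(hand_in())"
```

```text
clock: 34.33
position: [0.5442, 0.4808, 0.2238]
ee_rot: [0.579, 0.816, -0.0, 0.0]
ft_force: [0.4, 0.4, 1.2]
grip_width: -0.004
the job is handed in; nothing more can be done
None
```

The bench is closed down as asked, and I handed the job in at about 34 s; no verdict was reported.

- **Isolator:** I pushed the grey isolator's handle over until it stopped at about 21 N. Its tip then lay within a pixel or so of the predicted off pose in both pictures.
- **Keeper:** I slid it to the unlocked stop, and after the parts were in, back to the locked stop. It held firm at about 26 N each way. The two contact positions fit a 33 mm stroke, and the last pictures show the bar where it started.
- **Parts:** Four were on the bench: step, hex, round and tee. Each stands upright in the bay with its own outline, within a few millimetres of where I aimed. The vee was nowhere on the bench, so its bay is empty.
- **Left alone:** The grease tin, tape and wrench look unmoved in the last pictures, and the gripper was clear of everything at hand-in.

**Check that failed:** Fitting the step's outline in its bay did not work because of low contrast. I checked it instead by overlaying its expected position on both camera pictures, and that agreed.

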